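# Put a new label-roll stand into service

### The job

Get the new label stand ready: turn its red transport lock anticlockwise until it releases, lift it out, and push the orange label roll fully home on the bare spigot. Stand the red lock and every white spare roll upright in the blue divided crate, one to a cell. Set things down rather than dropping them, and leave the other things on the bench where they are.

Things in the scene. Friction and masses are not known exactly. Their poses are not given: they have to be found in the camera images.
- stand: fixed label-roll stand: black base disc 90 across, 12 high, with an upright aluminium spigot 32 across at its centre, top 62 above the bench. Origin: centre of the base's underside; z up; x runs along the two white lines on the base, as does the slot in the spigot's top. A roll that is home rests on the disc, its top 10 above the spigot's top.
- spigot_top (a point): centre of the spigot's top face, 62 above the bench
- lock: red bayonet lock, a cap on the spigot: skirt 43 across, 26 high, 36 inside, and a wing bar on top; 54 tall in all, 100 g. Origin: centre of the skirt's underside (40 above the bench when on the stand); z up; x along the wing bar. It starts turned 0.9 to 1.35 rad clockwise (from above) of release. Once free, lift it straight up; 22 brings it clear. It stands flat on its skirt.
- lock_wing (a point): middle of the lock's wing bar, 40 above its origin; the bar is 42 long (lock's x), 14 wide, 28 high, with a white line along its top. Turn it anticlockwise until it lies along the stand's white lines: the lock lifts freely from 0.1 rad before that up to the stop about 0.1 rad past it. Elsewhere a cross pin inside is caught under the spigot's top.
- roll_orange: orange label roll with a black band near its top and a black core, 54 across, 60 tall, 36 bore right through (2 clearance all round on the spigot), 160 g, standing on end on the bench. Origin: centre of its underside, z up.
- roll_1: spare label roll: white paper roll with a blue band near its top and a blue core, 54 across, 60 tall, 36 bore right through, 160 g, standing on end on the bench. Origin: centre of its underside, z up. May be absent (None from the start).
- roll_2: spare label roll: white paper roll with a blue band near its top and a blue core, 54 across, 60 tall, 36 bore right through, 160 g, standing on end on the bench. Origin: centre of its underside, z up. May be absent (None from the start).
- roll_3: spare label roll: white paper roll with a blue band near its top and a blue core, 54 across, 60 tall, 36 bore right through, 160 g, standing on end on the bench. Origin: centre of its underside, z up. May be absent (None from the start).
- roll_4: spare label roll: white paper roll with a blue band near its top and a blue core, 54 across, 60 tall, 36 bore right through, 160 g, standing on end on the bench. Origin: centre of its underside, z up. May be absent (None from the start).
- roll_5: spare label roll: white paper roll with a blue band near its top and a blue core, 54 across, 60 tall, 36 bore right through, 160 g, standing on end on the bench. Origin: centre of its underside, z up. May be absent (None from the start).
- crate: fixed blue divided crate, 180 (its x) by 214 (its y), outer walls 34 high, dividers 30 high, floor and walls 4 thick; 2 by 3 cells, each 84 (x) by 66 (y) inside, centres at x = -44 or +44 and y = -70, 0 or +70. Origin: centre of its underside, z up. All cells are empty at the start.
- carton_a: bystander: small kraft and black carton 60 x 90 x 45 high; origin under its centre
- carton_b: bystander: kraft and black carton 80 x 110 x 50 high; origin under its centre
- scanner: bystander: black barcode scanner lying down, 155 long, 70 wide, 42 high; origin under its middle, x towards its head
- tape: bystander: brown roll of packing tape 90 across, 48 high; origin under its centre
- marker: bystander: black and blue marker pen lying, 125 long, 17 thick; origin under its middle, x along it
- tumbler: bystander: green tumbler 72 across, 90 high; origin under its centre
Not all that is in view belongs to the job. What is shaped like the roll_5 but purple is not meant.

How it is judged:
By the outcome, as a careful person would: the job done as asked, in the order asked, and still so for the second after the job is handed in, with the robot touching nothing.
Of roll_1, roll_2, roll_3, roll_4, roll_5 only 3 to 5 are there at a start; the rules pass over those that are not, and their reading is None.
At some moment in a run one of roll_orange, roll_1, roll_2, roll_3, roll_4, roll_5 may be knocked a few centimetres aside while the robot is not near it.
It also fails if it takes over 210 s, if anything falls off the work surface, if the arm or the gripper's body presses on something with over 40 N, if the wrist force passes 120 N, or if a joint passes its speed limit or range.

### The arm

A 6-joint arm with a two-finger parallel gripper is mounted at the origin on the work surface. World frame = base frame: x ahead of the robot, y to its left, z up, the work surface at z = 0. Lengths are in m, angles in rad, forces in N, time in s.
With the tool pointing down it reaches from about 0.35 to 0.975 m from the base axis. Payload 4.9 kg.
Tool frame: the origin (TCP) lies at the very end of the fingers, on their centre line; the grasp point (between the pads) lies 19 mm behind it; x points along the fingers, z is the direction in which the jaws open and shut, and the axes are right-handed (so a half turn about x gives the same grasp; the last joint's range is limited). The gripper opens to 85 mm and grips with 20 to 120 N. Pads are 22 mm wide; open, the fingers measure 114 mm over their backs; the gripper's body (76 mm by 85 mm) begins 54 mm behind the grasp point. The pads swing forward as they close: fully open they stand 13 mm farther back than shut.
Start: joints at [1.11, 0.053, 1.613, -0, 1.476, -0.119], TCP at [0.209, 0.589, 0.199] pointing down, gripper open.
Joint ranges: [-3.01, 3.01], [-1.01, 2.22], [0.06, 2.58], [-1.02, 4.17], [0.09, 2.62], [-3.14, 3.14]. Speed limits (rad/s): [2.57, 2.57, 3.14, 3.14, 3.14, 3.14].

### API

Orientations are given as a unit quaternion [w, x, y, z].
In Python, from plant import manip, vision, job gives the robot as it stands.
- The arm moves only by the tool servo_tool, never from a script. Its arguments are lists of equal length, an entry for each row: "twist": the turn, a rotation vector about the world's x, y, z in rad, a list of three; "xyz": the shift along the world's x, y, z in cm, a list of three; "fingers": the opening, from 0 (shut) to 1 (fully open). In form: {"twist": [[wx, wy, wz], ...], "xyz": [[x, y, z], ...], "fingers": [fingers, ...]}. A call has 1 to 8 rows; each row shifts and turns the commanded pose from where the row before left it; what a row does not reach is not made up. A row lasts 1/8 s, in which the tool goes at most 62.5 mm and 10.7 degrees, less where a joint would pass 70% of its speed; a pose out of reach is approached as far as the arm can. A call with a gripper value outside its range is refused whole. The fingers move at their own pace and stop on an object; the grip force is fixed at half the most. Time passes only in rows, so rows that do not move let the fingers close. It gives the time, the measured TCP pose, the force and the opening at its end, in the units of the state.
- manip.state(): the state, without advancing time (a new reading comes with each control period).
- vision.grab_frame(name): name is "scene" or "top"; returns the picture (384x512x3 uint8, red, green, blue); there is no depth.
- vision.get_calibration(name): a dict with "camera_matrix" (3x3 intrinsics, pixels), "k1" (the pictures are not rectified: a ray, as slopes to the right and down, at radius r is drawn at 1 + k1 r^2 times it, then the intrinsics apply), "origin" and "orientation" of the camera in the world. Camera axes: x right, y up, looking along -z (the intrinsics and any distortion apply to the point x, -y, -z); pixel columns grow to the right and rows downward; lengths in m; the calibration is good to about 2 mm. A picture is of the moment at which its call begins. get_calibration takes no time and is no camera call.
- job.job_done(): hands the job in, once; it reports no verdict.
Trained networks look in the newest picture that a camera, given by its name, has taken for a name from the list of things; names that differ only in an ending like _2 or _b are one class to them, and where a whole thing is asked for, a point or a joint stands for the part that bears it (a point fixed in the world has none). Each returns a list of dicts, best first, with "score" (0 to 1); they miss things now and then, are a little off and sometimes report something else, mostly with a low value. They report only what shows in the picture. A call takes as long as a camera call. They do not tell look-alikes from the thing itself.
- vision.spot_in(camera, label): "extent" ([centre column, centre row, width, height] in pixels, round what is visible of it).
The state is a dict: "time": time; "joint_pos": joint angles; "joint_vel": joint speeds; "joint_efforts": joint torques, N m; "tool_pos": TCP position; "tool_rot": TCP orientation; "contact_force": force on the tool from outside, world axes, zero at the start; "ft_torque": the same for the moment, N m; "gripper_width": opening from 0.0 (shut) to 1.0 (fully open).
Only numpy, scipy, OpenCV 4.12 (cv2) and the standard library are available. Lean on these libraries where they do the work, as an engineer would, in place of code of your own. Each camera call takes 0.05 s, during which the arm holds its last target.

## Working session

There is one attempt and no reset: what is moved stays moved. The work goes in short steps, Python scripts to look and compute and a tool call to move; the robot and the scene stay as the last step left them, time stands still between calls to the robot, and variables do not carry over. Pictures are saved under pics/ and viewed, and the job is handed in when it is done.

Besides the shell and the picture viewer there is one more tool, called after ">>>" by a JSON object that holds its "fn" and its "kwargs". servo_tool: Moves the arm, as the interface text tells. Its arguments: {"type":"object","properties":{"twist":{"type":"array","items":{"type":"array","items":{"type":"number"}}},"xyz":{"type":"array","items":{"type":"array","items":{"type":"number"}}},"fingers":{"type":"array","items":{"type":"number"}}},"required":["twist","xyz","fingers"]}

```bash
ls; mkdir -p pics
python3 - <<'E'
from plant import manip, vision, job
import cv2
for n in ("scene","top"):
    f=vision.grab_frame(n); cv2.imwrite(f"pics/{n}0.png",cv2.resize(f[:,:,::-1],(800,600),interpolation=cv2.INTER_CUBIC))
    print(n,vision.get_calibration(n))
print(manip.state())
E
```

```text
pics
scene {'camera_matrix': array([[442.16236263,   0.        , 261.70270528],
       [  0.        , 442.16236263, 194.0427761 ],
       [  0.        ,   0.        ,   1.        ]]), 'k1': -0.09077629844330225, 'origin': array([1.38080517, 0.31482467, 0.9343898 ]), 'orientation': array([0.56465086, 0.22488734, 0.30276289, 0.73411833])}
top {'camera_matrix': array([[405.30538372,   0.        , 256.37454766],
       [  0.        , 405.30538372, 191.26985942],
       [  0.        ,   0.        ,   1.        ]]), 'k1': -0.0862467866570532, 'origin': array([0.38047366, 0.06895178, 1.10620994]), 'orientation': array([-0.69850059, -0.05250315,  0.06295236,  0.71089897])}
{'time': 0.1, 'joint_pos': array([ 1.11002544e+00,  5.33131480e-02,  1.61418132e+00,  8.14506409e-06,
        1.47600480e+00, -1.18989538e-01]), 'joint_vel': array([-1.29906519e-03, -3.62311641e-03, -3.45908710e-03, -1.33265539e-03,
       -1.26578558e-03, -9.29638035e-05]), 'joint_efforts': array([ 3.49013690e-04, -3.94902742e+01, -3.71363211e+01, -6.86282442e-05,
        4.04597085e-03, -1.90250819e-05]), 'tool_pos': array([0.20918487, 0.58827874, 0.19795748]), 'tool_rot': array([ 0.57715242, -0.40800438,  0.57834117,  0.40736838]), 'contact_force': array([-0.48940766,  0.12675541, -0.46284746]), 'ft_torque': array([-0.01487718,  0.00391404,  0.02332341]), 'gripper_width': 1.0031691689808684}
```

View pics/top0.png

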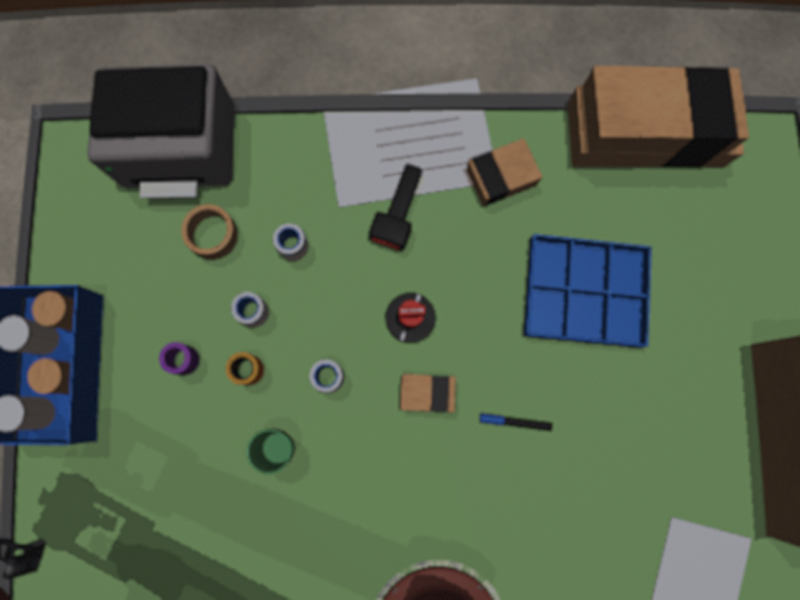

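View pics/scene0.png

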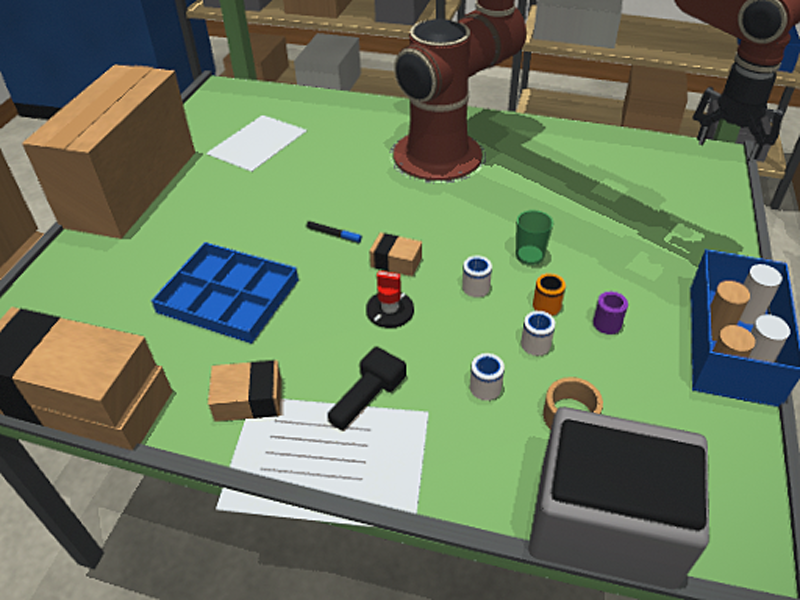

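```bash
cat > h.py <<'E'
import numpy as np, cv2
from scipy.spatial.transform import Rotation as R
from scipy.optimize import least_squares
from plant import manip, vision, job
CAL={n:vision.get_calibration(n) for n in("scene","top")}
def proj(n,P):
    c=CAL[n];q=c["orientation"];Rm=R.from_quat([q[1],q[2],q[3],q[0]]).as_matrix()
    p=(np.atleast_2d(P)-c["origin"])@Rm
    s=np.c_[p[:,0]/-p[:,2],-p[:,1]/-p[:,2]]
    s=s*(1+c["k1"]*(s**2).sum(1,keepdims=True));K=c["camera_matrix"]
    return s*[K[0,0],K[1,1]]+[K[0,2],K[1,2]]
def back(n,uv,z):
    g=least_squares(lambda x:(proj(n,[x[0],x[1],z])[0]-uv),[0.6,0.1]);return g.x
def circ(x,y,z,r,N=48):
    a=np.linspace(0,2*np.pi,N,endpoint=False);return np.c_[x+r*np.cos(a),y+r*np.sin(a),0*a+z]
def green(img): # bench mask
    h=cv2.cvtColor(img,cv2.COLOR_RGB2HSV);return (h[...,0]>35)&(h[...,0]<80)&(h[...,1]>60)
def cylmask(n,x,y,r,h,z0=0,S=8):
    pts=np.vstack([proj(n,circ(x,y,z0,r)),proj(n,circ(x,y,z0+h,r))])
    return cv2.convexHull(pts.astype(np.float32))[:,0]
def hullcent(hl):
    m=cv2.moments(hl.astype(np.float32));return np.array([m['m10']/m['m00'],m['m01']/m['m00']])
def blob(n,img,x,y,r,h,z0=0):
    ng=(~green(img)).astype(np.uint8)
    k,lab,st,ce=cv2.connectedComponentsWithStats(ng,connectivity=4)
    u,v=hullcent(cylmask(n,x,y,r,h,z0))
    best=None
    m=np.zeros(img.shape[:2],np.uint8);cv2.fillPoly(m,[np.round(cylmask(n,x,y,r,h,z0)).astype(int)],1)
    ids=np.bincount(lab[m>0]);ids[0]=0
    i=ids.argmax();return ce[i],st[i,4]
def fitcyl(imgs,x,y,r,h,z0=0,cams=("scene","top")):
    for _ in range(2):
        obs={n:blob(n,imgs[n],x,y,r,h,z0) for n in cams}
        res={}
        for n in cams:
            g=least_squares(lambda p:hullcent(cylmask(n,p[0],p[1],r,h,z0))-obs[n][0],[x,y])
            res[n]=g.x
        # scene/top mean
        x,y=np.mean([res[n] for n in cams],axis=0)
    ar={n:obs[n][1]/cv2.contourArea(cylmask(n,x,y,r,h,z0).astype(np.float32)) for n in cams}
    return np.array([x,y]),res,ar
def grab():
    return {n:vision.grab_frame(n) for n in("scene","top")}
def crop(img,u,v,w,fn,k=8):
    u,v=int(u),int(v);c=img[max(0,v-w):v+w,max(0,u-w):u+w,::-1];cv2.imwrite(fn,cv2.resize(c,None,fx=k,fy=k,interpolation=cv2.INTER_CUBIC))
E
python3 - <<'E'
from h import *
np.set_printoptions(precision=4,suppress=True)
im=grab()
for nm,(u,v),h in [("w",(289,240),.06),("w",(248,309),.06),("w",(327,376),.06),("or",(243,369),.06),("pur",(177,358),.06)]:
    x,y=back("top",np.array([u,v])*.64,h); p,res,ar=fitcyl(im,x,y,.027,h); print(nm,p,res,ar)
for nm,(u,v) in [("stand",(411,317)),("crate",(588,291)),("scanner",(395,205)),("tumb",(271,450)),("carta",(428,393)),("cartb",(505,172)),("tape",(209,231)),("marker",(515,422))]:
    print(nm,back("top",np.array([u,v])*.64,.02))
crop(im["top"],411*.64,315*.64,24,"pics/st.png",12)
crop(im["top"],588*.64,291*.64,48,"pics/cr.png",6)
crop(im["scene"],390*.64,300*.64,30,"pics/st2.png",10)
E
```

```text
w [0.6628 0.2427] {'scene': array([0.6622, 0.2421]), 'top': array([0.6635, 0.2432])} {'scene': np.float64(0.968707878974433), 'top': np.float64(0.949818388762115)}
w [0.5212 0.3134] {'scene': array([0.4975, 0.3142]), 'top': array([0.545 , 0.3126])} {'scene': np.float64(1.8788790318916115), 'top': np.float64(0.9374176221317533)}
w [0.4285 0.1793] {'scene': array([0.4284, 0.1787]), 'top': array([0.4286, 0.18  ])} {'scene': np.float64(0.9668354626278118), 'top': np.float64(0.8235764365083809)}
or [0.47   0.3165] {'scene': array([0.4975, 0.3142]), 'top': array([0.4425, 0.3189])} {'scene': np.float64(1.973077184738844), 'top': np.float64(0.8239277940586507)}
pur [0.4616 0.4324] {'scene': array([0.4614, 0.4319]), 'top': array([0.4619, 0.4329])} {'scene': np.float64(0.9769337647490501), 'top': np.float64(0.9595664171388217)}
stand [0.5274 0.0337]
crate [ 0.5681 -0.2794]
scanner [0.7295 0.058 ]
tumb [0.3054 0.274 ]
carta [0.3964 0.0076]
cartb [ 0.7895 -0.1425]
tape [0.6874 0.3897]
marker [ 0.3443 -0.1392]
```

```bash
python3 -c "
import cv2,numpy as np
a=cv2.imread('pics/st.png');b=cv2.imread('pics/cr.png');c=cv2.imread('pics/st2.png');print(a.shape,b.shape,c.shape)"
```

```text
(576, 576, 3) (576, 576, 3) (600, 600, 3)
```

View pics/st.png

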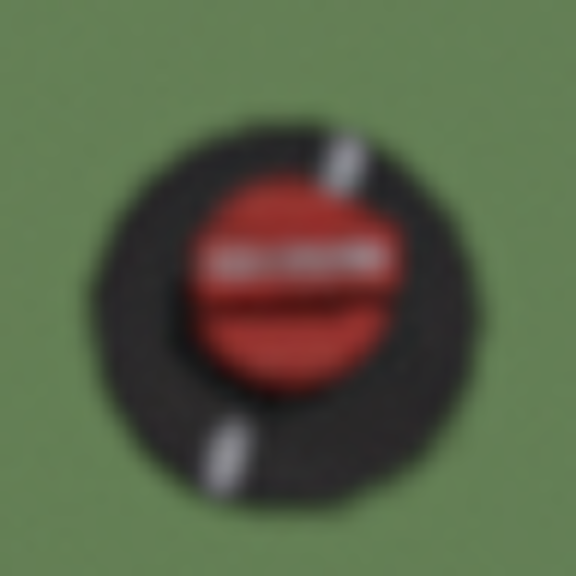

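View pics/cr.png

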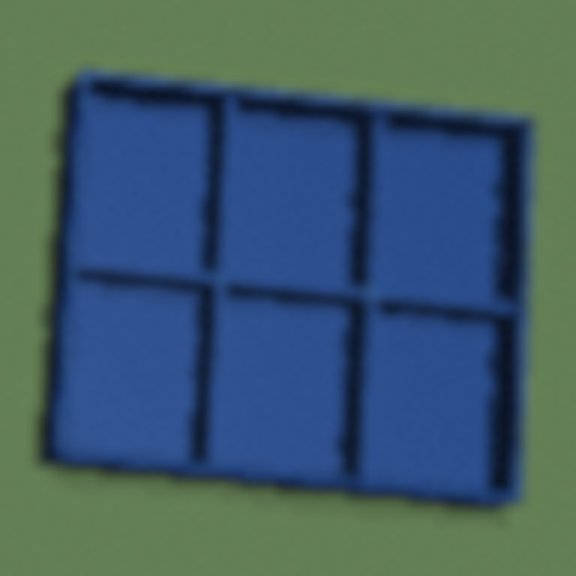

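View pics/st2.png

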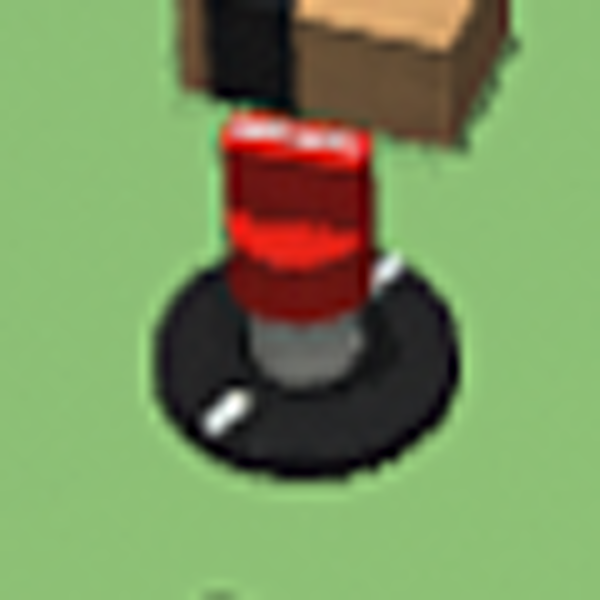

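```bash
cat >> h.py <<'E'
def mom(m):
    a=m['m00'];return np.array([m['m10']/a,m['m01']/a,m['mu20']/a/20,m['mu11']/a/20,m['mu02']/a/20])
def maskmom(mask): return mom(cv2.moments(mask.astype(np.uint8),True))
def fitpoly(P3,masks,x0):
    """P3: local points; masks {cam:mask}; x0 (x,y,yaw)"""
    def pts(p): 
        c,s=np.cos(p[2]),np.sin(p[2]);return P3@np.array([[c,s,0],[-s,c,0],[0,0,1]])+[p[0],p[1],0]
    def f(p):
        o=[]
        for n,m in masks.items():
            hl=cv2.convexHull(proj(n,pts(p)).astype(np.float32))
            a=mom(cv2.moments(hl));b=maskmom(m);o+=list((a-b))
        return np.array(o)
    g=least_squares(f,x0,diff_step=1e-3,x_scale=[.1,.1,.3]);return g.x,f(g.x)
def bigcomp(mask,u,v):
    k,lab,st,ce=cv2.connectedComponentsWithStats(mask.astype(np.uint8))
    d=np.hypot(*(ce-[u,v]).T)+1e3*(st[:,4]<30);d[0]=1e9;i=d.argmin();return lab==i
E
python3 - <<'E'
from h import *
np.set_printoptions(precision=4,suppress=True)
im=grab()
box=np.array([[sx*.09,sy*.107,z] for sx in(-1,1) for sy in(-1,1) for z in(0,.034)])
ms={}
for n,(u,v) in (("top",(376,186)),("scene",(226*.64,291*.64))):
    h=cv2.cvtColor(im[n],cv2.COLOR_RGB2HSV);m=((h[...,0]>100)&(h[...,0]<130)&(h[...,1]>120)).astype(np.uint8)
    m=~green(im[n]);m=bigcomp(m,u,v);
    m=cv2.morphologyEx(m.astype(np.uint8),cv2.MORPH_CLOSE,np.ones((5,5)));ms[n]=m
for s in (["top","scene"],["top"],["scene"]): print("crate",fitpoly(box,{k:ms[k] for k in s},[.568,-.279,-.08]))
# stand
for n,(u,v) in (("top",(263,203)),("scene",(250,197))):
    print(n,blob(n,im[n],.527,.034,.045,.012))
def c2w(pts,z,o=(239,177),k=12): 
    return np.array([back("top",(np.array(p)+.5)/k-.5+np.array(o),z) for p in pts])
w=c2w([(205,267),(388,253)],.094);print("wing",w,np.arctan2(*(w[1]-w[0])[::-1]))
l=c2w([(222,465),(346,165)],.012);print("lines",l,l.mean(0),np.arctan2(*(l[1]-l[0])[::-1]))
def c2s(pts,z,o=(249-30,192-30),k=10): 
    return np.array([back("scene",(np.array(p)+.5)/k-.5+np.array(o),z) for p in pts])
w=c2s([(232,128),(358,150)],.094);print("wing",w,w.mean(0),np.arctan2(*(w[1]-w[0])[::-1]))
l=c2s([(228,410),(388,268)],.012);print("lines",l,l.mean(0),np.arctan2(*(l[1]-l[0])[::-1]))
# dark+red silhouette fit using disc ellipse in top
m=bigcomp(~green(im["top"]),263,203)
g=least_squares(lambda p:hullcent(np.asarray(cylmask("top",p[0],p[1],.045,.012)))-maskmom(m)[:2],[.527,.034]);print(g.x)
# red mask
for n,(u,v) in (("top",(263,203)),("scene",(250,185))):
    h=cv2.cvtColor(im[n],cv2.COLOR_RGB2HSV);m=((h[...,0]<8)|(h[...,0]>172))&(h[...,1]>130)
    m=bigcomp(m,u,v);a=.0215
    print(n,maskmom(m)[:2],m.sum())
E
```

```text
crate (array([ 0.5701, -0.2797, -0.1311]), array([-0.2554,  0.0913, -0.4244,  0.0518, -0.3357, -0.281 , -0.0956,
        0.0081,  0.0301,  0.1078]))
crate (array([ 0.5703, -0.2805, -0.127 ]), array([-0.0034,  0.015 , -0.4165,  0.0226, -0.3526]))
crate (array([ 0.5702, -0.2787, -0.1257]), array([-0.0009, -0.0128,  0.0416,  0.0088,  0.1087]))
top (array([262.3205, 202.9949]), np.int32(777))
scene (array([250.9413, 178.1346]), np.int32(1464))
wing [[0.5281 0.0546]
 [0.5304 0.016 ]] -1.5104548186989335
lines [[0.4948 0.0505]
 [0.563  0.0209]] [0.5289 0.0357] -0.40930510715614526
wing [[0.5314 0.0173]
 [0.5313 0.0537]] [0.5314 0.0355] 1.575343751677621
lines [[0.5618 0.0216]
 [0.4949 0.0506]] [0.5284 0.0361] 2.732990570111906
[0.529  0.0353]
top [262.7536 203.8188] 138
scene [248.4344 184.3361] 244
```

```bash
cat >> h.py <<'E'
def blob(n,img,x,y,r,h,z0=0):
    ng=(~green(img)).astype(np.uint8)
    k,lab,st,ce=cv2.connectedComponentsWithStats(ng,connectivity=4)
    m=np.zeros(img.shape[:2],np.uint8);cv2.fillPoly(m,[np.round(cylmask(n,x,y,r,h,z0)).astype(int)],1)
    ids=np.bincount(lab[m>0]);ids[0]=0;i=ids.argmax()
    cs,_=cv2.findContours((lab==i).astype(np.uint8),cv2.RETR_EXTERNAL,cv2.CHAIN_APPROX_NONE)
    f=np.zeros(img.shape[:2],np.uint8);cv2.drawContours(f,cs,-1,1,-1);mm=cv2.moments(f,True)
    return np.array([mm['m10']/mm['m00'],mm['m01']/mm['m00']]),mm['m00']
def tool():
    s=manip.state();q=s["tool_rot"];M=R.from_quat([q[1],q[2],q[3],q[0]]).as_matrix()
    return s["time"],s["tool_pos"],M[:,0],np.arctan2(M[1,2],M[0,2]),s
def pt():
    t,p,x,y,s=tool();print("t%.2f pos %s down %s jawyaw %.4f j %s F %s T %s w %.3f"%(t,p.round(4),x.round(3),y,s["joint_pos"].round(2),s["contact_force"].round(2),s["ft_torque"].round(3),s["gripper_width"]))
E
python3 - <<'E'
from h import *
np.set_printoptions(precision=4,suppress=True)
im=grab()
for x,y in [(.6628,.2427),(.545,.3126),(.4285,.1793),(.4425,.3189),(.4616,.4324)]:
    print(fitcyl(im,x,y,.027,.06,cams=("top",)))
pt()
E
```

```text
(array([0.6633, 0.2431]), {'top': array([0.6633, 0.2431])}, {'top': 1.0364454931295977})
(array([0.5447, 0.3124]), {'top': array([0.5447, 0.3124])}, {'top': 1.0407231556868382})
(array([0.4287, 0.1797]), {'top': array([0.4287, 0.1797])}, {'top': 1.0689326076567525})
(array([0.4426, 0.3188]), {'top': array([0.4426, 0.3188])}, {'top': 1.0226048074093124})
(array([0.4618, 0.4328]), {'top': array([0.4618, 0.4328])}, {'top': 1.0209015610999936})
t0.40 pos [0.2094 0.5887 0.1989] down [-0. -0. -1.] jawyaw 1.2290 j [ 1.11  0.05  1.61  0.    1.48 -0.12] F [-0.46 -1.08 -0.36] T [ 0.021  0.017 -0.014] w 0.997
```

>>> {"fn": "servo_tool", "kwargs": {"twist": [[0,0,-0.085],[0,0,-0.085],[0,0,-0.085],[0,0,-0.085],[0,0,-0.085],[0,0,-0.085],[0,0,-0.085],[0,0,-0.085]], "xyz": [[2.3,-3.95,0],[2.3,-3.95,0],[2.3,-3.95,0],[2.3,-3.95,0],[2.3,-3.95,0],[2.3,-3.95,0],[2.3,-3.95,0],[2.3,-3.95,0]], "fingers": [1,1,1,1,1,1,1,1]}}

```text
time: 1.4
tool_pos: [0.3941, 0.2716, 0.1994]
tool_rot: [0.681, -0.191, 0.681, 0.191]
contact_force: [0.6, 1.0, -0.2]
gripper_width: 0.995
```

>>> {"fn": "servo_tool", "kwargs": {"twist": [[0,0,-0.085],[0,0,-0.085],[0,0,-0.085],[0,0,-0.085],[0,0,-0.085],[0,0,-0.085],[0,0,0],[0,0,0]], "xyz": [[2.3,-3.95,0],[2.3,-3.95,0],[2.3,-3.95,0],[2.3,-3.95,0],[2.3,-3.95,0],[2.3,-3.95,0],[0,0,0],[0,0,0]], "fingers": [0.7,0.7,0.7,0.7,0.7,0.7,0.7,0.7]}}

```text
time: 2.4
tool_pos: [0.5312, 0.0361, 0.199]
tool_rot: [0.707, -0.014, 0.707, 0.014]
contact_force: [0.2, 0.2, 0.3]
gripper_width: 0.693
```

>>> {"fn": "servo_tool", "kwargs": {"twist": [[0,0,0],[0,0,0],[0,0,0],[0,0,0],[0,0,0]], "xyz": [[-0.15,0,-4],[0,0,-4],[0,0,-2.8],[0,0,-1.9],[0,0,0]], "fingers": [0.6,0.6,0.6,0.6,0.6]}}

```text
time: 3.02
tool_pos: [0.5287, 0.0366, 0.0708]
tool_rot: [0.706, -0.014, 0.708, 0.014]
contact_force: [0.3, -0.8, 1.2]
gripper_width: 0.601
```

Run:
```python
from h import *
im=grab();u,v=proj("scene",[.53,.035,.09])[0];crop(im["scene"],u,v,40,"pics/g1.png",8);pt()
```

```text
t3.12 pos [0.5307 0.0362 0.0733] down [ 0.002 -0.    -1.   ] jawyaw 0.0398 j [-0.07 -0.06  1.94  0.    1.26 -0.11] F [-0.02  0.49  1.16] T [ 0.02  -0.008 -0.003] w 0.601
```

View pics/g1.png

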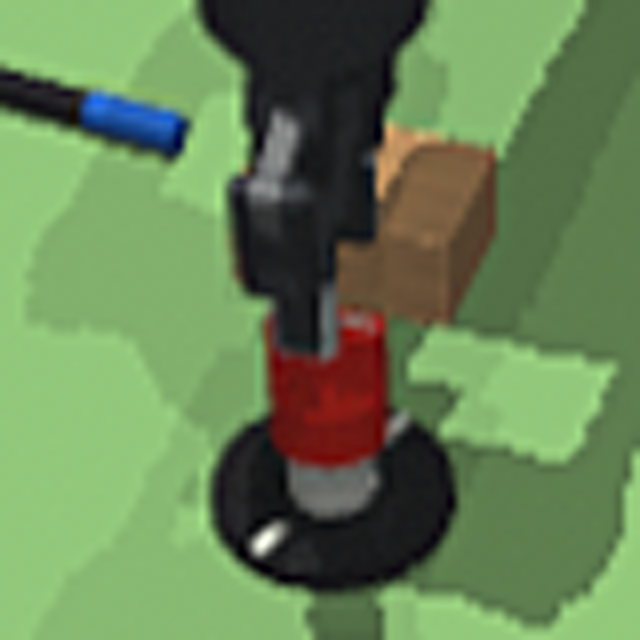

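>>> {"fn": "servo_tool", "kwargs": {"twist": [[0,0,0],[0,0,0],[0,0,0],[0,0,0],[0,0,0],[0,0,0]], "xyz": [[0,0,0],[0,0,0],[0,0,0],[0,0,0],[0,0,0],[0,0,0]], "fingers": [0,0,0,0,0,0]}}

```text
time: 3.88
tool_pos: [0.53, 0.0358, 0.0721]
tool_rot: [0.707, -0.014, 0.707, 0.014]
contact_force: [0.2, 0.0, 0.4]
gripper_width: 0.001
```

Run:
```python
from h import *
pt();im=grab();u,v=proj("scene",[.53,.035,.09])[0];crop(im["scene"],u,v,40,"pics/g2.png",8);pt()
```

```text
t3.88 pos [0.53   0.0358 0.0721] down [-0.  0. -1.] jawyaw 0.0389 j [-0.07 -0.06  1.94  0.    1.26 -0.11] F [0.18 0.02 0.35] T [ 0.061 -0.01   0.059] w 0.001
t3.98 pos [0.5299 0.0358 0.072 ] down [-0.  0. -1.] jawyaw 0.0390 j [-0.07 -0.06  1.94 -0.    1.26 -0.11] F [-0.   -0.36  1.15] T [ 0.044 -0.053 -0.006] w -0.002
```

View pics/g2.png

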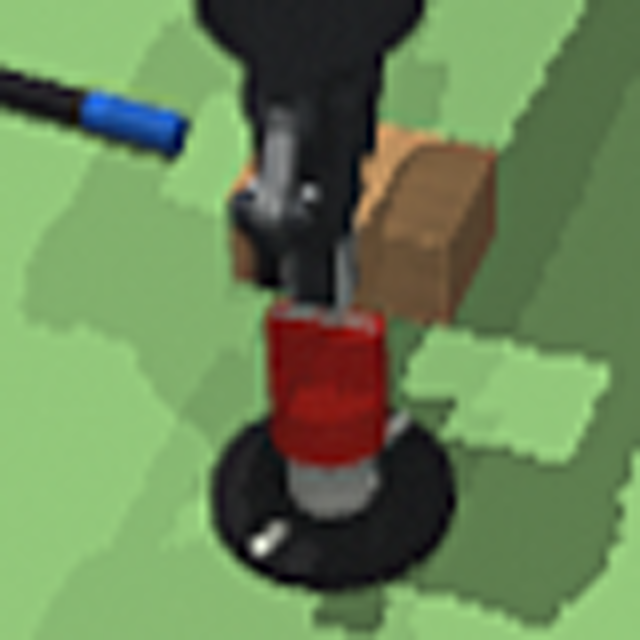

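Run:
```python
from h import *
c=proj("scene",[.53,.035,.09])[0];o=np.array([int(c[0])-40,int(c[1])-40])
for P in [[.53,.0358,.072],[.53,.0358,.094],[.5555,.0358,.072],[.5555,.0358,.08],[.5625,.0358,.08],[.5625,.0358,.094],[.53,.0358,.118],[.504,.0358,.072],[.504,.0358,.09]]: print(P,((proj("scene",P)[0]-o)+.5)*8-.5)
c=proj("top",[.53,.035,.09])[0]
im=grab();crop(im["top"],*c,40,"pics/g3.png",8); o=np.array([int(c[0])-40,int(c[1])-40])
for P in [[.53,.0358,.072],[.53,.0358,.094]]: print(P,((proj("top",P)[0]-o)+.5)*8-.5)
```

```text
[0.53, 0.0358, 0.072] [327.80027671 362.29109042]
[0.53, 0.0358, 0.094] [325.71402153 316.63102209]
[0.5555, 0.0358, 0.072] [307.09313607 411.82643927]
[0.5555, 0.0358, 0.08] [306.23151843 395.35433121]
[0.5625, 0.0358, 0.08] [300.41532625 409.19743867]
[0.5625, 0.0358, 0.094] [298.83430726 379.99829238]
[0.53, 0.0358, 0.118] [323.38055211 265.48102446]
[0.504, 0.0358, 0.072] [348.3357792  313.18110422]
[0.504, 0.0358, 0.09] [346.86949015 275.93481967]
[0.53, 0.0358, 0.072] [321.99038558 332.86320527]
[0.53, 0.0358, 0.094] [324.00947762 322.85395444]
```

View pics/g3.png

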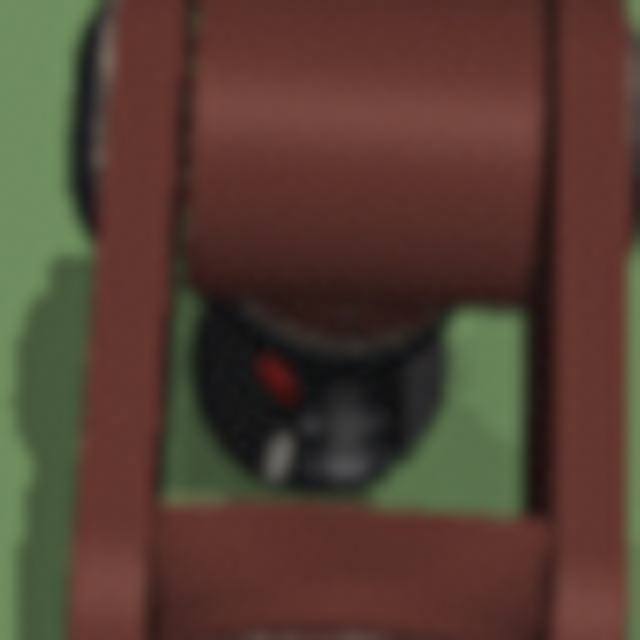

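>>> {"fn": "servo_tool", "kwargs": {"twist": [[0,0,0],[0,0,0],[0,0,0]], "xyz": [[0,0,1.0],[0,0,0],[0,0,0]], "fingers": [0.6,0.6,0.6]}}

```text
time: 4.45
tool_pos: [0.5302, 0.0358, 0.0825]
tool_rot: [0.707, -0.014, 0.707, 0.014]
contact_force: [0.4, -0.1, 0.4]
gripper_width: 0.597
```

>>> {"fn": "servo_tool", "kwargs": {"twist": [[0,0,0],[0,0,0],[0,0,0],[0,0,0]], "xyz": [[0,0,-1],[0,0,-0.7],[0,0,-0.7],[0,0,0]], "fingers": [0.6,0.6,0.6,0.6]}}

```text
time: 4.95
tool_pos: [0.5291, 0.0359, 0.0568]
tool_rot: [0.706, -0.014, 0.708, 0.014]
contact_force: [0.3, -0.3, 0.2]
gripper_width: 0.6
```

Run:
```python
from h import *
pt();im=grab();u,v=proj("scene",[.53,.035,.09])[0];crop(im["scene"],u,v,40,"pics/g4.png",8);pt()
```

```text
t4.95 pos [0.5291 0.0359 0.0568] down [-0.002  0.    -1.   ] jawyaw 0.0390 j [-0.07 -0.04  1.95 -0.    1.23 -0.11] F [ 0.33 -0.27  0.22] T [-0.002 -0.049 -0.034] w 0.600
t5.05 pos [0.5299 0.0358 0.058 ] down [-0. -0. -1.] jawyaw 0.0390 j [-0.07 -0.04  1.95 -0.    1.23 -0.11] F [ 0.74 -0.49  0.43] T [-0.014  0.02   0.055] w 0.601
```

View pics/g4.png

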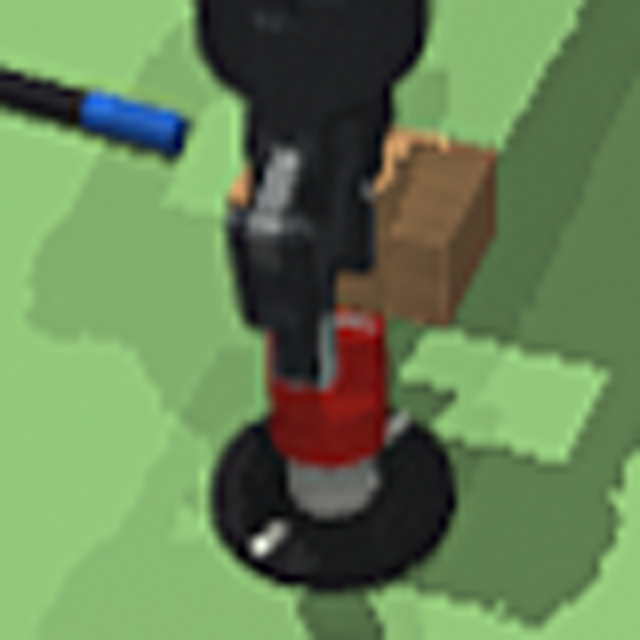

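>>> {"fn": "servo_tool", "kwargs": {"twist": [[0,0,0],[0,0,0],[0,0,0],[0,0,0],[0,0,0],[0,0,0],[0,0,0]], "xyz": [[0,0,-0.8],[0,0,0],[0,0,0],[0,0,0],[0,0,0],[0,0,0],[0,0,0]], "fingers": [0.5,0.4,0.3,0.2,0.1,0,0]}}

```text
time: 5.92
tool_pos: [0.5303, 0.0358, 0.0504]
tool_rot: [0.707, -0.014, 0.707, 0.014]
contact_force: [-0.9, -0.4, 3.2]
gripper_width: 0.141
```

Run:
```python
from h import *
pt();im=grab();u,v=proj("scene",[.53,.035,.09])[0];crop(im["scene"],u,v,40,"pics/g5.png",8);pt()
```

```text
t5.92 pos [0.5303 0.0358 0.0504] down [ 0.001 -0.    -1.   ] jawyaw 0.0390 j [-0.07 -0.03  1.96  0.    1.21 -0.11] F [-0.89 -0.41  3.16] T [-0.022  0.045 -0.012] w 0.141
t6.03 pos [0.5303 0.0358 0.0504] down [ 0.001  0.    -1.   ] jawyaw 0.0390 j [-0.07 -0.03  1.96  0.    1.21 -0.11] F [0.02 0.66 1.74] T [0.026 0.082 0.014] w 0.141
```

View pics/g5.png

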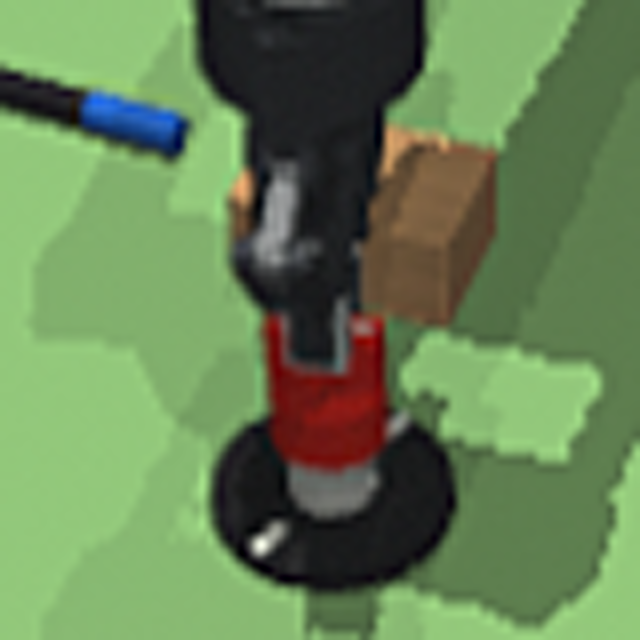

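>>> {"fn": "servo_tool", "kwargs": {"twist": [[0,0,0],[0,0,0],[0,0,0],[0,0,0],[0,0,0],[0,0,0],[0,0,0],[0,0,0]], "xyz": [[0,0,0],[0,0,0],[0,0,-0.4],[0,0,-0.4],[0,0,0],[0,0,0],[0,0,0],[0,0,0]], "fingers": [0.3,0.3,0.3,0.3,0.2,0,0,0]}}

```text
time: 7.02
tool_pos: [0.5298, 0.0358, 0.042]
tool_rot: [0.707, -0.014, 0.707, 0.014]
contact_force: [0.4, 0.4, -1.3]
gripper_width: 0.15
```

Run:
```python
from h import *
im=grab();u,v=proj("scene",[.53,.035,.09])[0];crop(im["scene"],u,v,40,"pics/g6.png",8);pt()
```

```text
t7.12 pos [0.5299 0.0358 0.0421] down [-0. -0. -1.] jawyaw 0.0390 j [-0.07 -0.02  1.96 -0.    1.2  -0.11] F [ 0.3  -0.34 -0.44] T [ 0.006 -0.034  0.002] w 0.147
```

View pics/g6.png

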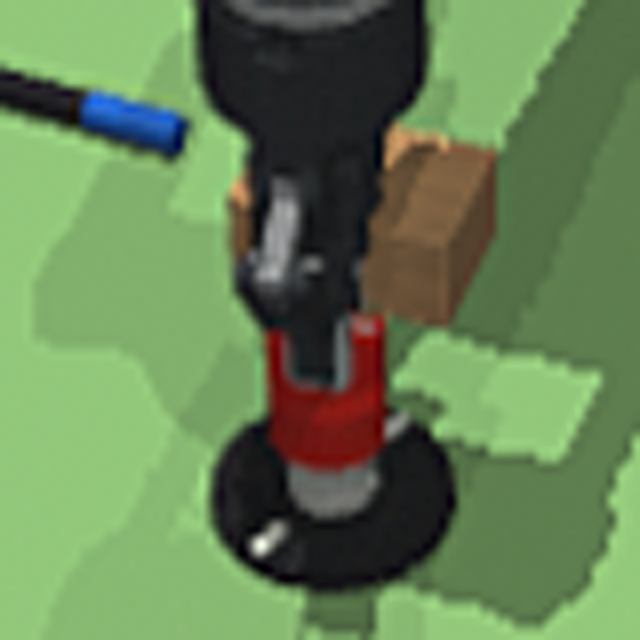

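>>> {"fn": "servo_tool", "kwargs": {"twist": [[0,0,0.1],[0,0,0.15],[0,0,0.15],[0,0,0.15],[0,0,0.15],[0,0,0.15],[0,0,0.1],[0,0,0]], "xyz": [[0,0,0],[0,0,0],[0,0,0],[0,0,0],[0,0,0],[0,0,0],[0,0,0],[0,0,0]], "fingers": [0,0,0,0,0,0,0,0]}}

```text
time: 8.12
tool_pos: [0.5297, 0.0358, 0.042]
tool_rot: [0.622, -0.335, 0.623, 0.335]
contact_force: [-1.2, -0.6, -1.1]
gripper_width: 0.151
```

Run:
```python
from h import *
im=grab();u,v=proj("scene",[.53,.035,.09])[0];crop(im["scene"],u,v,40,"pics/g7.png",8);pt()
```

```text
t8.22 pos [0.5297 0.0358 0.042 ] down [-0.001 -0.    -1.   ] jawyaw 0.9875 j [-0.07 -0.02  1.96 -0.    1.2  -1.06] F [-1.06  0.83 -0.78] T [-0.012  0.161 -0.008] w 0.154
```

View pics/g7.png

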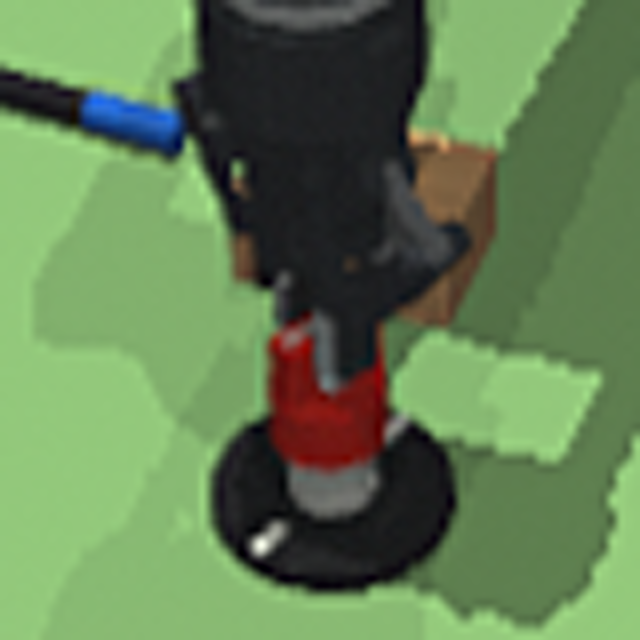

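>>> {"fn": "servo_tool", "kwargs": {"twist": [[0,0,0.09],[0,0,0.09],[0,0,0],[0,0,0]], "xyz": [[0,0,0],[0,0,0],[0,0,0],[0,0,0]], "fingers": [0,0,0,0]}}

```text
time: 8.72
tool_pos: [0.53, 0.0359, 0.0421]
tool_rot: [0.59, -0.39, 0.59, 0.39]
contact_force: [-0.3, 0.1, -0.8]
gripper_width: 0.148
```

Run:
```python
from h import *
pt()
```

```text
t8.72 pos [0.53   0.0359 0.0421] down [ 0.  0. -1.] jawyaw 1.1673 j [-0.07 -0.02  1.96  0.    1.2  -1.24] F [-0.27  0.06 -0.81] T [-0.003  0.036 -0.024] w 0.148
```

>>> {"fn": "servo_tool", "kwargs": {"twist": [[0,0,0],[0,0,0],[0,0,0]], "xyz": [[0,0,0.2],[0,0,0.3],[0,0,0]], "fingers": [0,0,0]}}

```text
time: 9.1
tool_pos: [0.5301, 0.0359, 0.0475]
tool_rot: [0.59, -0.39, 0.59, 0.39]
contact_force: [-1.5, 1.0, -0.6]
gripper_width: 0.145
```

Run:
```python
from h import *
im=grab();u,v=proj("scene",[.53,.035,.09])[0];crop(im["scene"],u,v,40,"pics/g8.png",8);pt()
```

```text
t9.20 pos [0.53   0.0359 0.0472] down [ 0. -0. -1.] jawyaw 1.1689 j [-0.07 -0.02  1.96  0.    1.21 -1.24] F [-0.35  0.56 -0.54] T [ 0.049  0.044 -0.007] w 0.150
```

View pics/g8.png

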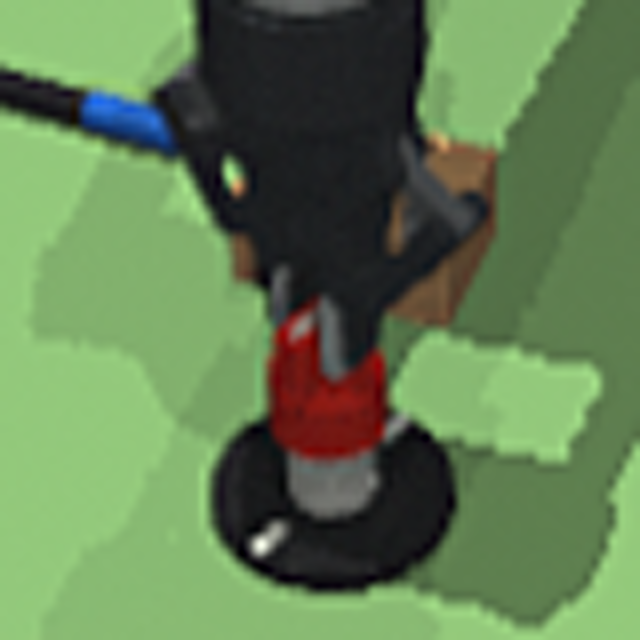

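>>> {"fn": "servo_tool", "kwargs": {"twist": [[0,0,0],[0,0,0],[0,0,0],[0,0,0],[0,0,0],[0,0,0]], "xyz": [[0,0,1],[0,0,1],[0,0,2],[0,0,3],[0,0,3],[0,0,0]], "fingers": [0,0,0,0,0,0]}}

```text
time: 9.95
tool_pos: [0.5327, 0.0357, 0.1517]
tool_rot: [0.592, -0.392, 0.587, 0.388]
contact_force: [-1.1, -0.3, -1.4]
gripper_width: 0.144
```

Run:
```python
from h import *
im=grab();u,v=proj("scene",[.53,.035,.09])[0];crop(im["scene"],u,v-20,40,"pics/g9.png",8);pt()
P=np.array([.5702,-.2797]);a=-.128
for X in(-44,44):
  for Y in(-70,0,70):
    c,s=np.cos(a),np.sin(a);print(X,Y,(P+[(c*X-s*Y)/1e3,(s*X+c*Y)/1e3]).round(4))
```

```text
t10.05 pos [0.53   0.0358 0.1473] down [ 0.001 -0.    -1.   ] jawyaw 1.1690 j [-0.07 -0.14  1.88 -0.    1.39 -1.24] F [-0.22 -0.32 -1.25] T [-0.058  0.006 -0.003] w 0.145
-44 -70 [ 0.5176 -0.3435]
-44 0 [ 0.5266 -0.2741]
-44 70 [ 0.5355 -0.2047]
44 -70 [ 0.6049 -0.3547]
44 0 [ 0.6138 -0.2853]
44 70 [ 0.6228 -0.2159]
```

View pics/g9.png

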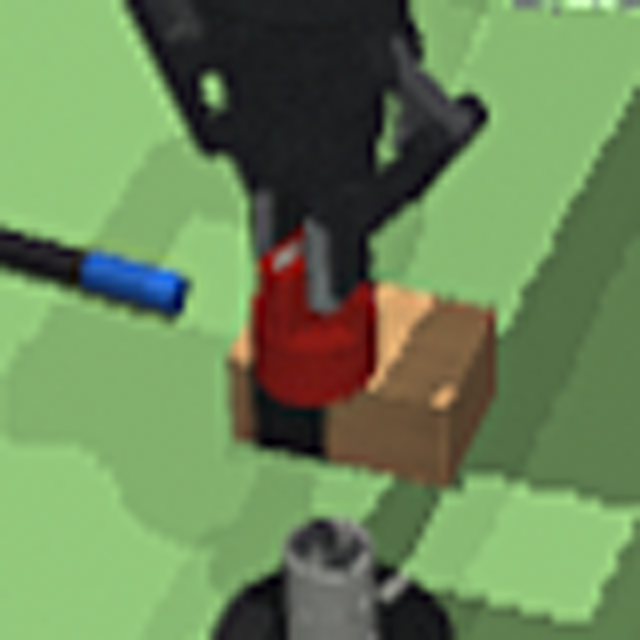

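>>> {"fn": "servo_tool", "kwargs": {"twist": [[0,0,-0.13],[0,0,-0.13],[0,0,-0.13],[0,0,-0.13],[0,0,-0.13],[0,0,-0.13],[0,0,-0.13],[0,0,-0.13]], "xyz": [[-0.12,-3.79,0],[-0.12,-3.79,0],[-0.12,-3.79,0],[-0.12,-3.79,0],[-0.12,-3.79,0],[-0.12,-3.79,0],[-0.12,-3.79,0],[-0.12,-3.79,0]], "fingers": [0,0,0,0,0,0,0,0]}}

```text
time: 11.05
tool_pos: [0.5191, -0.2679, 0.1447]
tool_rot: [0.705, -0.043, 0.707, 0.045]
contact_force: [0.6, -0.6, -0.6]
gripper_width: 0.145
```

>>> {"fn": "servo_tool", "kwargs": {"twist": [[0,0,-0.13],[0,0,-0.13],[0,0,0],[0,0,0]], "xyz": [[-0.12,-3.79,0],[-0.12,-3.79,0],[0,0,0],[0,0,0]], "fingers": [0,0,0,0]}}

```text
time: 11.55
tool_pos: [0.5172, -0.3422, 0.1453]
tool_rot: [0.705, 0.047, 0.706, -0.045]
contact_force: [0.8, 0.6, 0.1]
gripper_width: 0.148
```

>>> {"fn": "servo_tool", "kwargs": {"twist": [[0,0,0],[0,0,0],[0,0,0],[0,0,0],[0,0,0],[0,0,0]], "xyz": [[0,0,-4],[0,0,-4],[0,0,-3],[0,0,-1.5],[0,0,0],[0,0,0]], "fingers": [0,0,0,0,0,0]}}

```text
time: 12.3
tool_pos: [0.5191, -0.3437, 0.0238]
tool_rot: [0.706, 0.046, 0.705, -0.047]
contact_force: [-0.5, -0.4, -1.4]
gripper_width: 0.15
```

Run:
```python
from h import *
im=grab();u,v=proj("scene",[.52,-.34,.04])[0];crop(im["scene"],u,v,40,"pics/g10.png",8);pt()
```

```text
t12.40 pos [ 0.5191 -0.344   0.0241] down [ 0.002 -0.002 -1.   ] jawyaw -0.1308 j [-0.7   0.21  1.75  0.    1.18 -0.57] F [-0.29 -0.35 -1.4 ] T [0.035 0.048 0.003] w 0.150
```

View pics/g10.png

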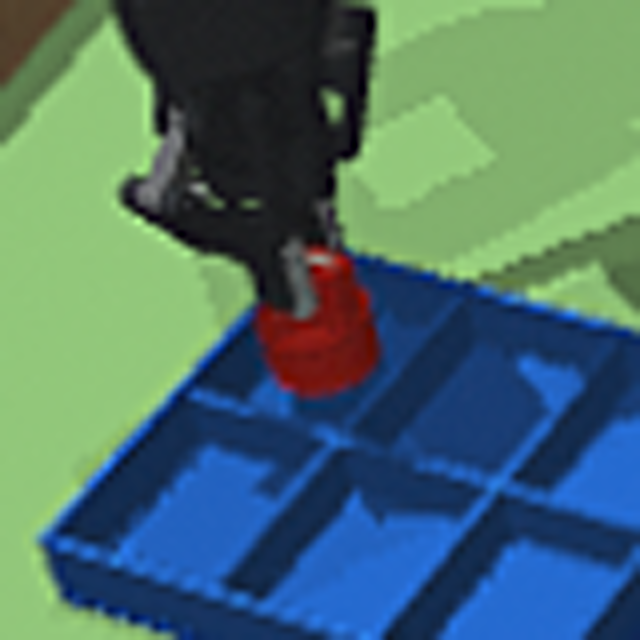

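>>> {"fn": "servo_tool", "kwargs": {"twist": [[0,0,0],[0,0,0],[0,0,0],[0,0,0]], "xyz": [[0,0,-1],[0,0,-0.4],[0,0,-0.2],[0,0,0]], "fingers": [0,0,0,0]}}

```text
time: 12.9
tool_pos: [0.518, -0.3432, 0.006]
tool_rot: [0.706, 0.046, 0.706, -0.046]
contact_force: [-0.1, -0.6, -1.7]
gripper_width: 0.148
```

>>> {"fn": "servo_tool", "kwargs": {"twist": [[0,0,0],[0,0,0],[0,0,0]], "xyz": [[0,0,-0.1],[0,0,-0.1],[0,0,0]], "fingers": [0,0,0]}}

```text
time: 13.28
tool_pos: [0.5182, -0.3434, 0.0057]
tool_rot: [0.706, 0.046, 0.706, -0.046]
contact_force: [-3.2, 2.2, 8.7]
gripper_width: 0.152
```

Run:
```python
from h import *
im=grab();u,v=proj("scene",[.52,-.34,.04])[0];crop(im["scene"],u,v,40,"pics/g11.png",8);pt()
```

```text
t13.38 pos [ 0.5182 -0.3434  0.0057] down [-0. -0. -1.] jawyaw -0.1309 j [-0.7   0.23  1.76 -0.    1.15 -0.57] F [-4.55  2.79  7.06] T [ 0.49   0.589 -0.01 ] w 0.149
```

View pics/g11.png

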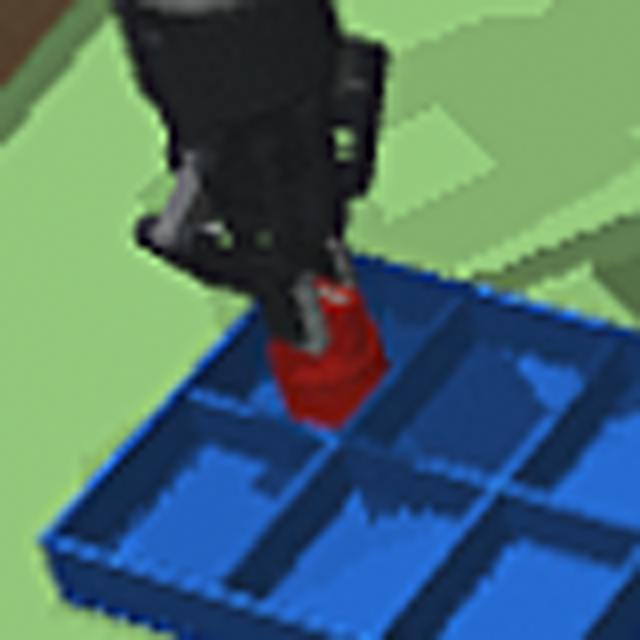

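Run:
```python
from h import *
im=grab()["scene"].copy();c=proj("scene",[.52,-.34,.04])[0];o=np.array([int(c[0])-40,int(c[1])-40])
big=cv2.resize(im[o[1]:o[1]+80,o[0]:o[0]+80,::-1],None,fx=8,fy=8,interpolation=cv2.INTER_CUBIC)
def dr(P,col):
    q=((proj("scene",P)-o)+.5)*8-.5;cv2.polylines(big,[np.round(q).astype(int)],True,col,1)
dr(circ(.5182,-.3434,.004,.0215),(255,255,255));dr(circ(.5182,-.3434,.030,.0215),(0,255,255))
P=np.array([.5702,-.2797]);a=-.128;Rm=np.array([[np.cos(a),-np.sin(a)],[np.sin(a),np.cos(a)]])
for X in(-44,44):
  for Y in(-70,0,70):
    q=np.array([[X+sx*42,Y+sy*33] for sx,sy in((-1,-1),(-1,1),(1,1),(1,-1))])/1e3@Rm.T+P
    dr(np.c_[q,np.full(4,.030)],(0,255,0)); dr(np.c_[q,np.full(4,.004)],(255,0,255))
cv2.imwrite("pics/g12.png",big)
```

```text
(no output)
```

View pics/g12.png

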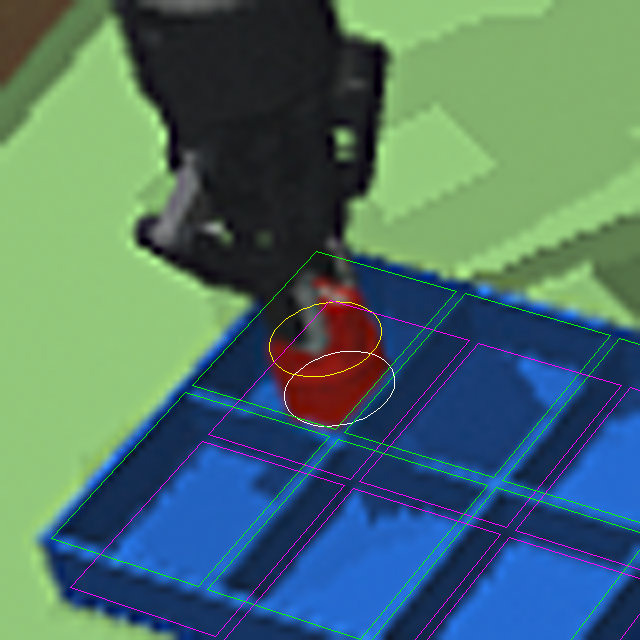

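>>> {"fn": "servo_tool", "kwargs": {"twist": [[0,0,0],[0,0,0],[0,0,0],[0,0,0],[0,0,0],[0,0,0],[0,0,0],[0,0,0]], "xyz": [[0,0,0.1],[0,0,0],[0,0,0],[0,0,1.5],[0,0,3],[0,0,4],[0,0,5],[0,0,4]], "fingers": [0.3,0.35,0.4,0.4,0.4,0.5,0.8,0.8]}}

```text
time: 14.48
tool_pos: [0.5185, -0.3436, 0.1838]
tool_rot: [0.707, 0.046, 0.705, -0.047]
contact_force: [0.1, 0.0, -0.6]
gripper_width: 0.799
```

Run:
```python
from h import *
np.set_printoptions(precision=4,suppress=True)
im=grab();pt();u,v=proj("scene",[.52,-.34,.04])[0];crop(im["scene"],u,v,40,"pics/g13.png",8)
for x,y in [(.6628,.2427),(.545,.3126),(.4285,.1793),(.4425,.3189),(.4616,.4324)]:
    for c in ("top","scene"): print(c,*fitcyl(im,x,y,.027,.06,cams=(c,))[::2])
```

```text
t14.57 pos [ 0.5209 -0.3456  0.1886] down [ 0.01  -0.008 -1.   ] jawyaw -0.1309 j [-0.7   0.05  1.63  0.    1.45 -0.57] F [0.03 0.58 0.19] T [-0.03  -0.062  0.02 ] w 0.797
top [0.6634 0.2431] {'top': 1.034085491047044}
scene [0.6622 0.2421] {'scene': 0.9695072760862066}
top [0.5447 0.3124] {'top': 1.0407619572780362}
scene [0.4975 0.3142] {'scene': 1.9225421340998199}
top [0.4287 0.1798] {'top': 1.0662620899521438}
scene [0.4283 0.1787] {'scene': 0.9717246990873254}
top [0.4426 0.3189] {'top': 1.0248570313776297}
scene [0.4975 0.3142] {'scene': 1.9225420630370569}
top [0.4617 0.4328] {'top': 1.0209119203105568}
scene [0.4614 0.4319] {'scene': 0.97735187871692}
```

View pics/g13.png

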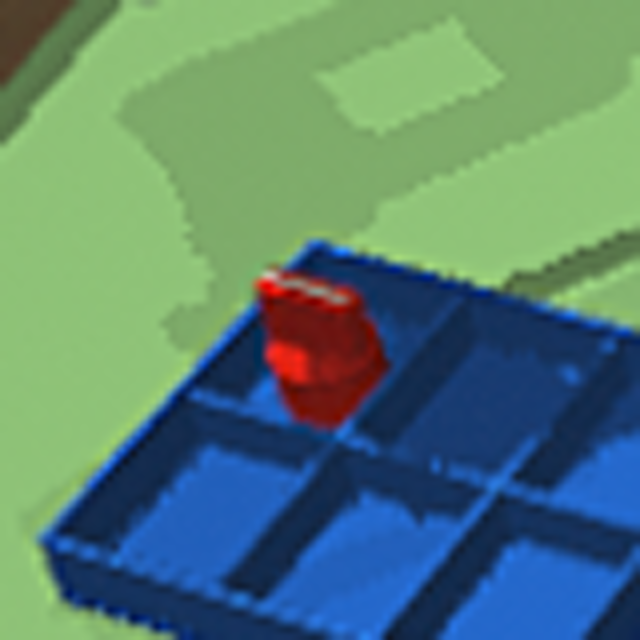

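>>> {"fn": "servo_tool", "kwargs": {"twist": [[0,0,0],[0,0,0],[0,0,0],[0,0,0],[0,0,0],[0,0,0]], "xyz": [[-0.63,5.515,0],[-0.63,5.515,0],[-0.63,5.515,0],[-0.63,5.515,0],[-0.63,5.515,0],[-0.63,5.515,0]], "fingers": [0.85,0.85,0.85,0.85,0.85,0.85]}}

```text
time: 15.32
tool_pos: [0.4796, -0.0106, 0.1803]
tool_rot: [0.706, 0.046, 0.705, -0.046]
contact_force: [0.6, 1.4, 0.3]
gripper_width: 0.852
```

>>> {"fn": "servo_tool", "kwargs": {"twist": [[0,0,0],[0,0,0],[0,0,0],[0,0,0],[0,0,0],[0,0,0],[0,0,0],[0,0,0]], "xyz": [[-0.63,5.515,0],[-0.63,5.515,0],[-0.63,5.515,0],[-0.63,5.515,0],[-0.63,5.515,0],[-0.63,5.515,0],[0,0,0],[0,0,0]], "fingers": [0.85,0.85,0.85,0.85,0.85,0.85,0.85,0.85]}}

```text
time: 16.32
tool_pos: [0.4422, 0.3183, 0.1799]
tool_rot: [0.706, 0.046, 0.706, -0.046]
contact_force: [0.6, -0.1, 1.2]
gripper_width: 0.849
```

Run:
```python
from h import *
np.set_printoptions(precision=4,suppress=True)
im=grab();pt();cv2.imwrite("pics/s1.png",cv2.resize(im["scene"][100:300,250:512,::-1],None,fx=3,fy=3))
```

```text
t16.43 pos [0.4426 0.3176 0.1801] down [-0. -0. -1.] jawyaw -0.1325 j [ 0.49 -0.13  1.82 -0.    1.45  0.62] F [-0.16 -0.38 -0.13] T [ 0.024 -0.043 -0.034] w 0.851
```

View pics/s1.png

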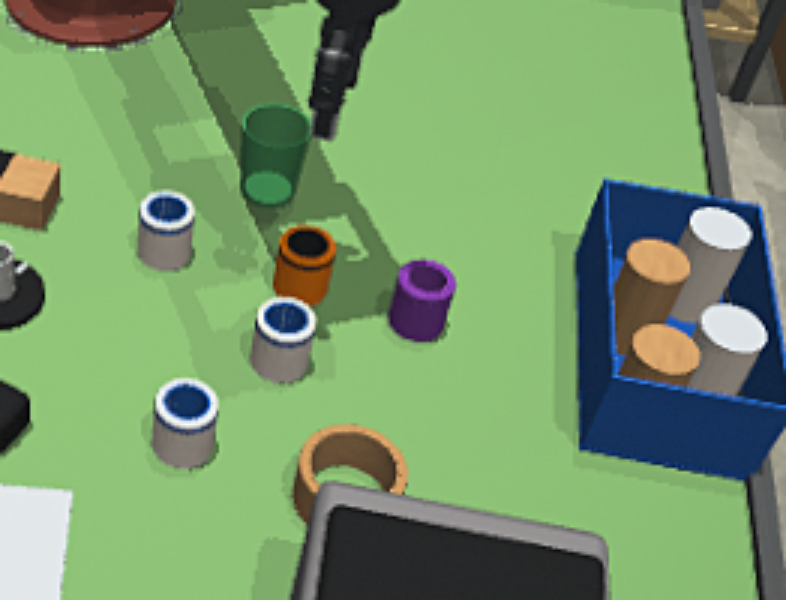

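>>> {"fn": "servo_tool", "kwargs": {"twist": [[0,0,0],[0,0,0],[0,0,0],[0,0,0],[0,0,0],[0,0,0]], "xyz": [[0,0,-4],[0,0,-4],[0,0,-3],[0,0,-2],[0,0,0],[0,0,0]], "fingers": [0.85,0.85,0.85,0.85,0.85,0.85]}}

```text
time: 17.18
tool_pos: [0.4436, 0.3189, 0.0516]
tool_rot: [0.706, 0.047, 0.705, -0.046]
contact_force: [0.4, 0.5, 0.4]
gripper_width: 0.846
```

Run:
```python
from h import *
im=grab();pt()
for n in("scene","top"):
    u,v=proj(n,[.442,.318,.05])[0];crop(im[n],u,v,35,f"pics/o1{n}.png",8)
```

```text
t17.27 pos [0.4437 0.3192 0.052 ] down [ 0.003  0.001 -1.   ] jawyaw -0.1312 j [ 0.49  0.    1.92 -0.    1.21  0.62] F [-1.13 -0.98  0.1 ] T [0.023 0.023 0.06 ] w 0.849
```

View pics/o1scene.png

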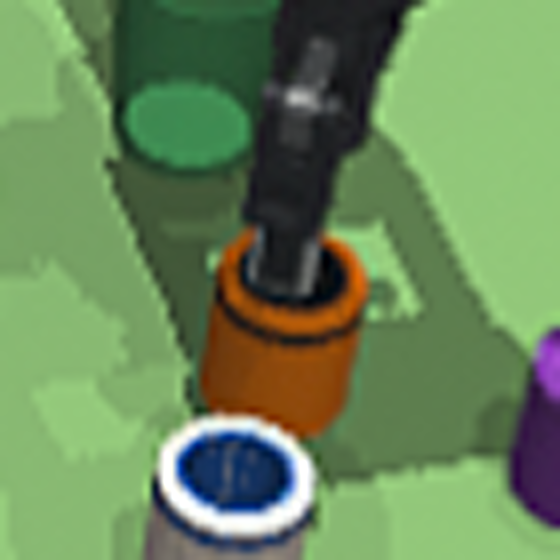

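View pics/o1top.png

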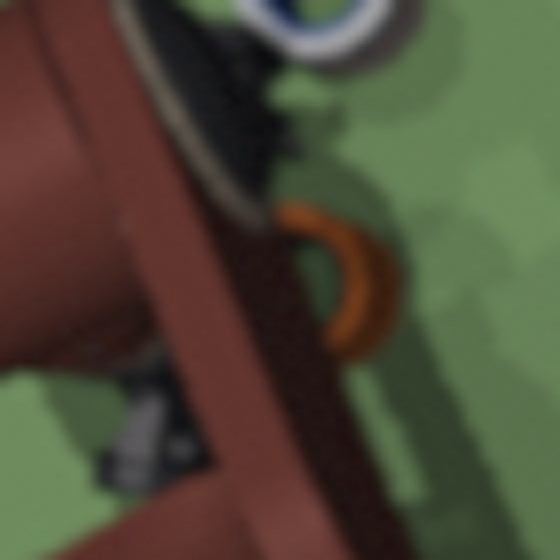

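Run:
```python
from h import *
for n in("scene","top"):
    c=proj(n,[.442,.318,.05])[0];o=np.array([int(c[0])-35,int(c[1])-35])
    for P in [[.478,.3138,.06],[.478,.3138,.085],[.478,.3138,.1],[.442,.3185,.06],[.442,.3185,.085],[.442,.3185,.1],[.39,.325,.15]]: print(n,P,(((proj(n,P)[0]-o)+.5)*8-.5).round())
```

```text
scene [0.478, 0.3138, 0.06] [270. 337.]
scene [0.478, 0.3138, 0.085] [279. 286.]
scene [0.478, 0.3138, 0.1] [285. 254.]
scene [0.442, 0.3185, 0.06] [296. 270.]
scene [0.442, 0.3185, 0.085] [305. 219.]
scene [0.442, 0.3185, 0.1] [311. 188.]
scene [0.39, 0.325, 0.15] [367. -13.]
top [0.478, 0.3138, 0.06] [298. 175.]
top [0.478, 0.3138, 0.085] [280. 168.]
top [0.478, 0.3138, 0.1] [269. 163.]
top [0.442, 0.3185, 0.06] [282. 287.]
top [0.442, 0.3185, 0.085] [263. 282.]
top [0.442, 0.3185, 0.1] [251. 279.]
top [0.39, 0.325, 0.15] [184. 448.]
```

>>> {"fn": "servo_tool", "kwargs": {"twist": [[0,0,0],[0,0,0],[0,0,0],[0,0,0],[0,0,0],[0,0,0],[0,0,0],[0,0,0]], "xyz": [[0,0,-1.5],[0,0,-1.5],[0,0,-1.4],[0,0,0],[0,0,0],[0,0,0],[0,0,0],[0,0,0]], "fingers": [0.85,0.85,0.85,0.75,0.65,0.55,0.5,0.5]}}

```text
time: 18.27
tool_pos: [0.443, 0.319, 0.0068]
tool_rot: [0.706, 0.047, 0.705, -0.046]
contact_force: [0.4, 1.0, 2.0]
gripper_width: 0.604
```

Run:
```python
from h import *
im=grab();pt()
for n in("scene",):
    u,v=proj(n,[.442,.318,.05])[0];crop(im[n],u,v,35,f"pics/o2{n}.png",8)
```

```text
t18.38 pos [0.443  0.319  0.0068] down [ 0.001  0.001 -1.   ] jawyaw -0.1310 j [0.49 0.07 1.94 0.   1.13 0.62] F [1.36 0.57 2.36] T [ 0.135 -0.064  0.024] w 0.605
```

View pics/o2scene.png

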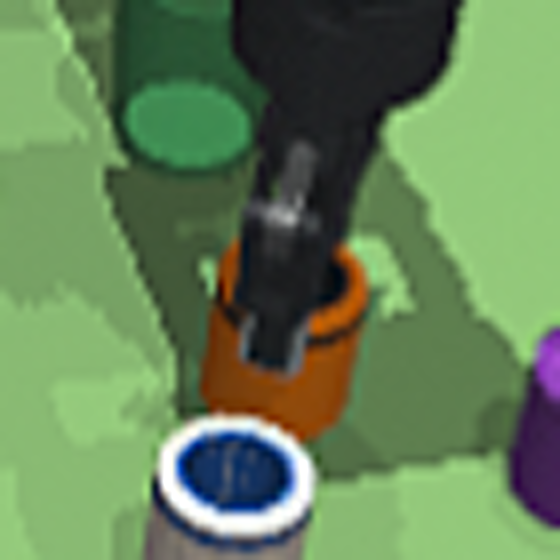

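>>> {"fn": "servo_tool", "kwargs": {"twist": [[0,0,0],[0,0,0.1],[0,0,0.18],[0,0,0.18],[0,0,0.18],[0,0,0.18],[0,0,0.18],[0,0,0.18]], "xyz": [[0,0,0],[0,0,0],[0,0,0],[0,0,0],[0,0,0],[0,0,0],[0,0,0],[0,0,0]], "fingers": [0.85,0.85,0.85,0.85,0.85,0.85,0.85,0.85]}}

```text
time: 19.38
tool_pos: [0.4418, 0.3183, 0.0055]
tool_rot: [0.611, -0.356, 0.611, 0.356]
contact_force: [0.4, 0.1, -0.1]
gripper_width: 0.852
```

>>> {"fn": "servo_tool", "kwargs": {"twist": [[0,0,0.18],[0,0,0.18],[0,0,0],[0,0,0],[0,0,0],[0,0,0],[0,0,0]], "xyz": [[0,0,0],[0,0,0],[0,0,0],[0,0,0],[0,0,0],[0,0,0],[0,0,0]], "fingers": [0.85,0.85,0.8,0.65,0.5,0.5,0.5]}}

```text
time: 20.25
tool_pos: [0.4427, 0.3188, 0.0065]
tool_rot: [0.539, -0.458, 0.539, 0.458]
contact_force: [0.1, -0.3, 4.5]
gripper_width: 0.61
```

Run:
```python
from h import *
im=grab();pt()
for n in("scene",):
    u,v=proj(n,[.442,.318,.05])[0];crop(im[n],u,v,35,f"pics/o3{n}.png",8)
```

```text
t20.35 pos [0.4427 0.3188 0.0065] down [ 0.001  0.    -1.   ] jawyaw 1.4087 j [ 0.49  0.07  1.94 -0.    1.13 -0.92] F [0.28 0.13 4.14] T [-0.152  0.041 -0.045] w 0.613
```

View pics/o3scene.png

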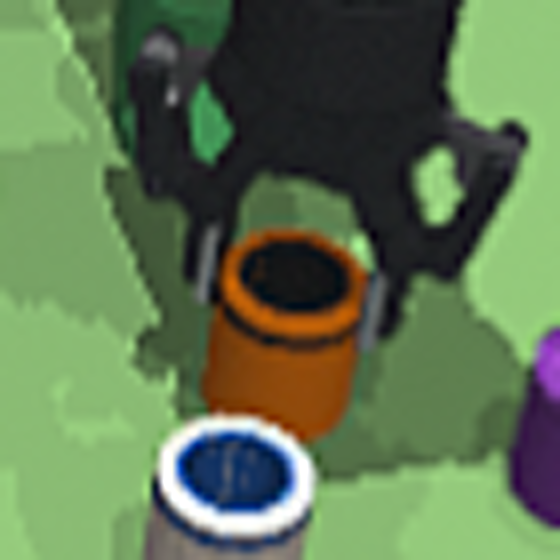

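>>> {"fn": "servo_tool", "kwargs": {"twist": [[0,0,0],[0,0,0],[0,0,0],[0,0,0],[0,0,0]], "xyz": [[0,0,1.5],[0,0,3.5],[0,0,5],[0,0,4],[0,0,0]], "fingers": [0.5,0.5,0.5,0.5,0.5]}}

```text
time: 20.98
tool_pos: [0.4446, 0.3199, 0.1509]
tool_rot: [0.542, -0.459, 0.536, 0.457]
contact_force: [1.3, -0.1, -1.5]
gripper_width: 0.614
```

Run:
```python
from h import *
im=grab();pt()
out=[]
for n in("scene","top"):
    c=proj(n,[.529,.0357,.04])[0];o=np.array([int(c[0])-30,int(c[1])-30])
    big=cv2.resize(im[n][o[1]:o[1]+60,o[0]:o[0]+60,::-1],None,fx=10,fy=10,interpolation=cv2.INTER_CUBIC)
    def dr(P,col):
        q=((proj(n,P)-o)+.5)*10-.5;cv2.polylines(big,[np.round(q).astype(int)],True,col,1)
    dr(circ(.529,.0357,.012,.045),(255,255,0));dr(circ(.529,.0357,.062,.016),(0,255,255));dr(circ(.529,.0357,.012,.016),(0,0,255))
    cv2.imwrite(f"pics/sp{n}.png",big)
```

```text
t21.07 pos [0.4418 0.3184 0.1456] down [-0.001 -0.    -1.   ] jawyaw 1.4090 j [ 0.49 -0.1   1.85  0.    1.39 -0.92] F [-0.08  0.13 -1.87] T [-0.041  0.067 -0.026] w 0.612
```

View pics/spscene.png

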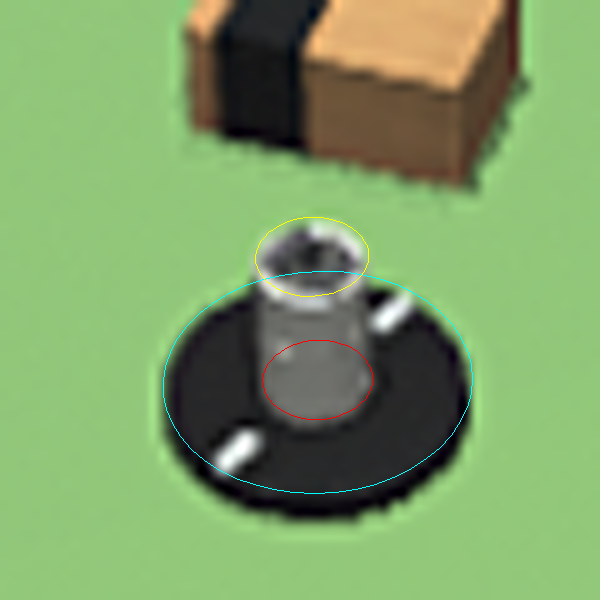

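View pics/sptop.png

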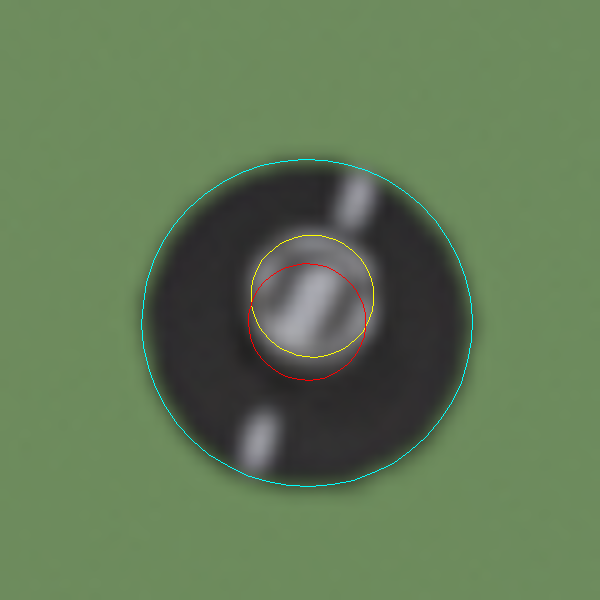

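>>> {"fn": "servo_tool", "kwargs": {"twist": [[0,0,0],[0,0,0],[0,0,0],[0,0,0],[0,0,0],[0,0,0],[0,0,0],[0,0,0]], "xyz": [[1.25,-4.04,0],[1.25,-4.04,0],[1.25,-4.04,0],[1.25,-4.04,0],[1.25,-4.04,0],[1.25,-4.04,0],[1.25,-4.04,0],[0,0,0]], "fingers": [0.5,0.5,0.5,0.5,0.5,0.5,0.5,0.5]}}

```text
time: 22.08
tool_pos: [0.5287, 0.0337, 0.1432]
tool_rot: [0.538, -0.456, 0.541, 0.458]
contact_force: [-0.1, 1.1, -2.0]
gripper_width: 0.612
```

>>> {"fn": "servo_tool", "kwargs": {"twist": [[0,0,0],[0,0,0],[0,0,0],[0,0,0],[0,0,0]], "xyz": [[0,0,-3],[0,0,-2.5],[0,0,-1],[0,0,0],[0,0,0]], "fingers": [0.5,0.5,0.5,0.5,0.5]}}

```text
time: 22.7
tool_pos: [0.5305, 0.0361, 0.0821]
tool_rot: [0.539, -0.458, 0.538, 0.458]
contact_force: [0.1, -0.8, -2.0]
gripper_width: 0.611
```

Run:
```python
from h import *
im=grab();pt()
for n in("scene",):
    c=proj(n,[.529,.0357,.07])[0];o=np.array([int(c[0])-35,int(c[1])-35])
    big=cv2.resize(im[n][o[1]:o[1]+70,o[0]:o[0]+70,::-1],None,fx=8,fy=8,interpolation=cv2.INTER_CUBIC)
    def dr(P,col):
        q=((proj(n,P)-o)+.5)*8-.5;cv2.polylines(big,[np.round(q).astype(int)],True,col,1)
    z=.080-.0065
    dr(circ(.5298,.0358,z,.027),(255,255,0));dr(circ(.5298,.0358,z+.06,.027),(0,255,255));
    cv2.imwrite(f"pics/o4{n}.png",big)
```

```text
t22.80 pos [0.5308 0.0359 0.0824] down [ 0.002 -0.    -1.   ] jawyaw 1.4091 j [-0.07 -0.07  1.94  0.    1.27 -1.48] F [-0.28  1.26 -0.99] T [-0.044 -0.004 -0.011] w 0.612
```

View pics/o4scene.png

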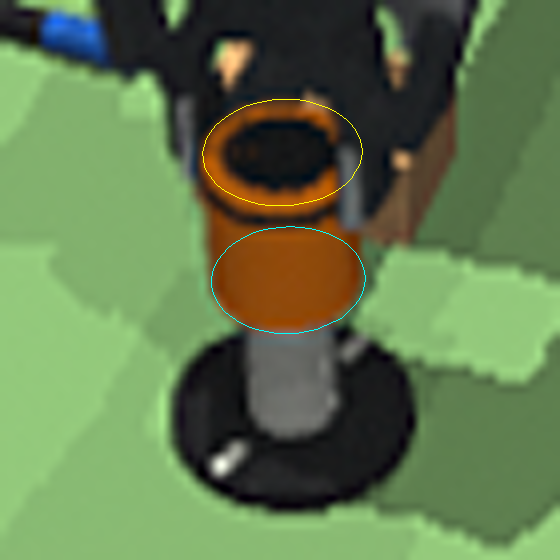

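>>> {"fn": "servo_tool", "kwargs": {"twist": [[0,0,0],[0,0,0],[0,0,0],[0,0,0],[0,0,0],[0,0,0]], "xyz": [[0,0,-0.8],[0,0,-0.4],[0,0,-0.3],[0,0,-0.3],[0,0,0],[0,0,0]], "fingers": [0.5,0.5,0.5,0.5,0.5,0.5]}}

```text
time: 23.55
tool_pos: [0.5299, 0.0358, 0.0632]
tool_rot: [0.539, -0.458, 0.539, 0.458]
contact_force: [-0.7, 0.5, -1.3]
gripper_width: 0.614
```

Run:
```python
from h import *
pt()
```

```text
t23.55 pos [0.5299 0.0358 0.0632] down [ 0.  0. -1.] jawyaw 1.4090 j [-0.07 -0.05  1.95  0.    1.24 -1.48] F [-0.74  0.47 -1.25] T [-0.018  0.037  0.   ] w 0.614
```

>>> {"fn": "servo_tool", "kwargs": {"twist": [[0,0,0],[0,0,0],[0,0,0],[0,0,0]], "xyz": [[0,0,-0.5],[0,0,-0.7],[0,0,-0.7],[0,0,0]], "fingers": [0.5,0.5,0.5,0.5]}}

```text
time: 24.05
tool_pos: [0.5291, 0.0359, 0.043]
tool_rot: [0.538, -0.458, 0.539, 0.458]
contact_force: [0.2, -0.9, -1.9]
gripper_width: 0.61
```

>>> {"fn": "servo_tool", "kwargs": {"twist": [[0,0,0],[0,0,0],[0,0,0],[0,0,0],[0,0,0]], "xyz": [[0,0,-0.7],[0,0,-0.7],[0,0,-0.5],[0,0,-0.3],[0,0,0]], "fingers": [0.5,0.5,0.5,0.5,0.5]}}

```text
time: 24.68
tool_pos: [0.5298, 0.0358, 0.0219]
tool_rot: [0.539, -0.458, 0.539, 0.458]
contact_force: [-0.2, 1.0, -1.8]
gripper_width: 0.611
```

Base about 15 mm; needs about 3–4 mm more to rest on the disc.

>>> {"fn": "servo_tool", "kwargs": {"twist": [[0,0,0],[0,0,0],[0,0,0],[0,0,0]], "xyz": [[0,0,-0.2],[0,0,-0.15],[0,0,0],[0,0,0]], "fingers": [0.5,0.5,0.5,0.5]}}

```text
time: 25.18
tool_pos: [0.5299, 0.0359, 0.0186]
tool_rot: [0.539, -0.458, 0.539, 0.458]
contact_force: [-0.6, -0.1, -1.5]
gripper_width: 0.614
```

Run:
```python
from h import *
pt()
```

```text
t25.18 pos [0.5299 0.0359 0.0186] down [ 0.  0. -1.] jawyaw 1.4090 j [-0.07  0.02  1.97  0.    1.15 -1.48] F [-0.64 -0.11 -1.55] T [-0.005  0.112 -0.02 ] w 0.614
```

>>> {"fn": "servo_tool", "kwargs": {"twist": [[0,0,0],[0,0,0],[0,0,0],[0,0,0]], "xyz": [[0,0,-0.1],[0,0,-0.1],[0,0,0],[0,0,0]], "fingers": [0.5,0.5,0.5,0.5]}}

```text
time: 25.68
tool_pos: [0.5299, 0.0359, 0.0185]
tool_rot: [0.538, -0.458, 0.539, 0.458]
contact_force: [-7.7, 1.0, 10.4]
gripper_width: 0.611
```

Run:
```python
from h import *
pt()
```

```text
t25.68 pos [0.5299 0.0359 0.0185] down [-0.001 -0.    -1.   ] jawyaw 1.4091 j [-0.07  0.02  1.97 -0.    1.16 -1.48] F [-7.74  0.96 10.41] T [ 0.062  1.242 -0.047] w 0.611
```

>>> {"fn": "servo_tool", "kwargs": {"twist": [[0,0,0],[0,0,0],[0,0,0],[0,0,0],[0,0,0],[0,0,0],[0,0,0],[0,0,0]], "xyz": [[0,0,0.15],[0,0,0],[0,0,0],[0,0,1],[0,0,3],[0,0,5],[0,0,5],[0,0,3]], "fingers": [0.65,0.75,0.85,0.85,0.85,0.85,0.85,0.85]}}

```text
time: 26.68
tool_pos: [0.5312, 0.0357, 0.1923]
tool_rot: [0.54, -0.459, 0.537, 0.457]
contact_force: [-0.1, -0.2, -0.6]
gripper_width: 0.85
```

>>> {"fn": "servo_tool", "kwargs": {"twist": [[0,0,0],[0,0,0],[0,0,0]], "xyz": [[-1,4.5,0],[-1.5,4.5,0],[-1.5,4.5,0]], "fingers": [0.85,0.85,0.85]}}

```text
time: 27.05
tool_pos: [0.4896, 0.172, 0.189]
tool_rot: [0.539, -0.458, 0.538, 0.458]
contact_force: [1.1, 0.4, -0.3]
gripper_width: 0.851
```

Run:
```python
from h import *
np.set_printoptions(precision=4,suppress=True)
im=grab();pt()
for n in("scene","top"):
    c=proj(n,[.529,.0357,.04])[0];o=np.array([int(c[0])-35,int(c[1])-35])
    big=cv2.resize(im[n][o[1]:o[1]+70,o[0]:o[0]+70,::-1],None,fx=8,fy=8,interpolation=cv2.INTER_CUBIC)
    def dr(P,col):
        q=((proj(n,P)-o)+.5)*8-.5;cv2.polylines(big,[np.round(q).astype(int)],True,col,1)
    dr(circ(.5298,.0358,.012,.027),(255,255,0));dr(circ(.5298,.0358,.072,.027),(0,255,255));
    cv2.imwrite(f"pics/o5{n}.png",big)
cv2.imwrite("pics/s2.png",cv2.resize(im["top"][:,:,::-1],(800,600)))
for x,y in [(.6628,.2427),(.545,.3126),(.4285,.1793),(.4616,.4324)]:
    for c in ("top","scene"): print(c,*fitcyl(im,x,y,.027,.06,cams=(c,))[::2])
```

```text
t27.15 pos [0.4886 0.1741 0.1889] down [ 0.001  0.001 -1.   ] jawyaw 1.4140 j [ 0.2  -0.2   1.87  0.    1.47 -1.22] F [ 0.39 -0.4  -0.01] T [-0.014  0.014  0.015] w 0.846
top [0.3431 0.2044] {'top': 48.09871758176561}
scene [0.6622 0.2421] {'scene': 0.9695072760862066}
top [0.3431 0.2044] {'top': 48.09871665588865}
scene [0.5444 0.3109] {'scene': 0.9787313401715539}
top [0.3431 0.2044] {'top': 48.09871758176561}
scene [0.4286 0.1785] {'scene': 1.000604301215465}
top [0.4618 0.433 ] {'top': 1.0186865104209664}
scene [0.4614 0.4319] {'scene': 0.97735187871692}
```

View pics/o5scene.png

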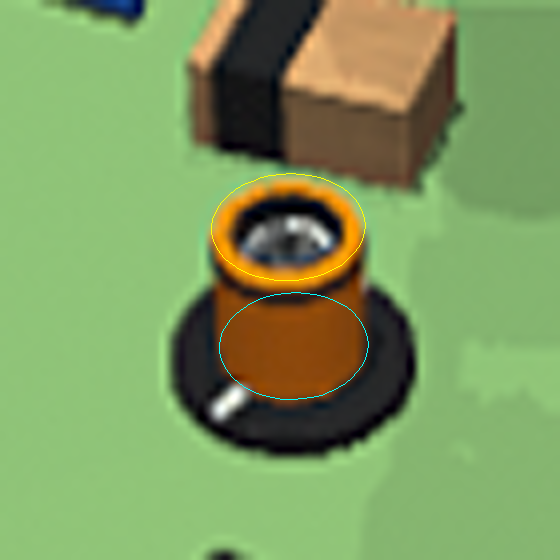

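View pics/s2.png

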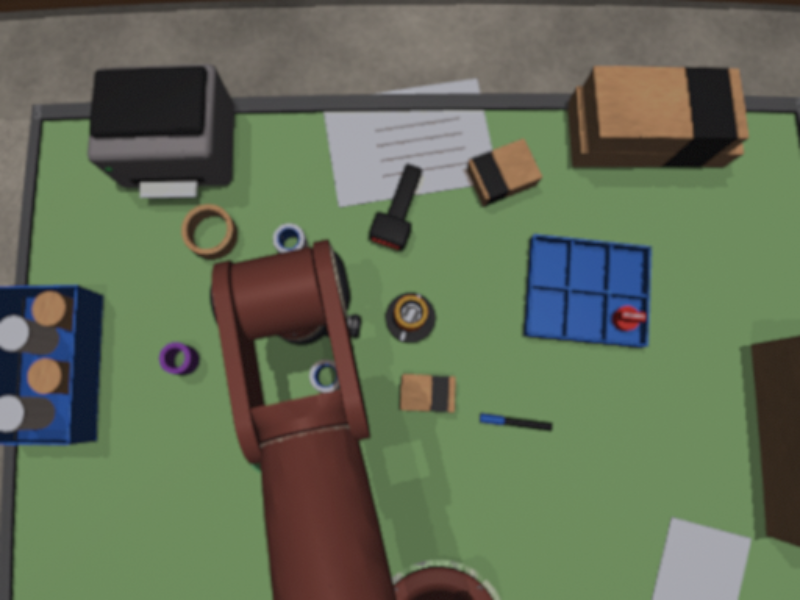

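>>> {"fn": "servo_tool", "kwargs": {"twist": [[0,0,-0.17],[0,0,-0.17],[0,0,-0.17],[0,0,-0.17],[0,0,-0.17],[0,0,-0.17],[0,0,-0.17],[0,0,-0.17]], "xyz": [[-2,0.3,0],[-2,0.3,0],[-2.14,0.24,0],[0,0,-1],[0,0,-2],[0,0,-2],[0,0,-2],[0,0,-2]], "fingers": [0.85,0.85,0.85,0.85,0.85,0.85,0.85,0.85]}}

```text
time: 28.15
tool_pos: [0.429, 0.1786, 0.0981]
tool_rot: [0.707, -0.015, 0.707, 0.015]
contact_force: [-0.4, -0.3, -0.9]
gripper_width: 0.853
```

>>> {"fn": "servo_tool", "kwargs": {"twist": [[0,0,-0.17],[0,0,0],[0,0,0],[0,0,0]], "xyz": [[0,0,-2],[0,0,-2.2],[0,0,0],[0,0,0]], "fingers": [0.85,0.85,0.85,0.85]}}

```text
time: 28.65
tool_pos: [0.4293, 0.1791, 0.0572]
tool_rot: [0.706, 0.043, 0.705, -0.043]
contact_force: [-0.1, -0.1, 0.2]
gripper_width: 0.854
```

Run:
```python
from h import *
im=grab();pt()
u,v=proj("scene",[.4285,.179,.06])[0];crop(im["scene"],u,v,35,"pics/a1.png",8)
```

```text
t28.75 pos [0.4296 0.1793 0.0576] down [ 0.002  0.    -1.   ] jawyaw -0.1211 j [ 0.24 -0.21  2.11 -0.    1.24  0.36] F [ 0.38 -0.47 -0.91] T [-0.059 -0.029  0.019] w 0.848
```

View pics/a1.png

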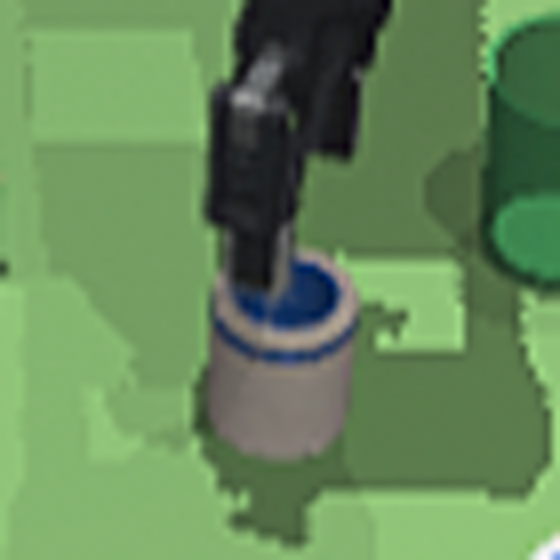

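>>> {"fn": "servo_tool", "kwargs": {"twist": [[0,0,0],[0,0,0],[0,0,0],[0,0,0],[0,0,0],[0,0,0],[0,0,0],[0,0,0]], "xyz": [[0,0,-1.7],[0,0,-1.8],[0,0,-1.5],[0,0,0],[0,0,0],[0,0,0],[0,0,0],[0,0,0]], "fingers": [0.85,0.85,0.85,0.75,0.65,0.5,0.5,0.5]}}

```text
time: 29.75
tool_pos: [0.4293, 0.1795, 0.007]
tool_rot: [0.706, 0.043, 0.705, -0.043]
contact_force: [-0.5, 0.4, 4.1]
gripper_width: 0.61
```

>>> {"fn": "servo_tool", "kwargs": {"twist": [[0,0,0],[0,0,0],[0,0,0],[0,0,0],[0,0,0],[0,0,0]], "xyz": [[0,0,1],[0,0,2],[0,0,4],[0,0,5],[0,0,3],[0,0,0]], "fingers": [0.5,0.5,0.5,0.5,0.5,0.5]}}

```text
time: 30.5
tool_pos: [0.4302, 0.1796, 0.1591]
tool_rot: [0.708, 0.043, 0.704, -0.042]
contact_force: [0.6, -0.4, -2.6]
gripper_width: 0.611
```

Run:
```python
from h import *
im=grab();pt()
u,v=proj("scene",[.4285,.179,.13])[0];crop(im["scene"],u,v,45,"pics/a2.png",8)
```

```text
t30.60 pos [0.4277 0.179  0.1548] down [-0.002 -0.    -1.   ] jawyaw -0.1211 j [ 0.24 -0.32  2.02 -0.    1.44  0.36] F [-1.57 -0.19 -1.56] T [-0.04  -0.007 -0.017] w 0.609
```

View pics/a2.png

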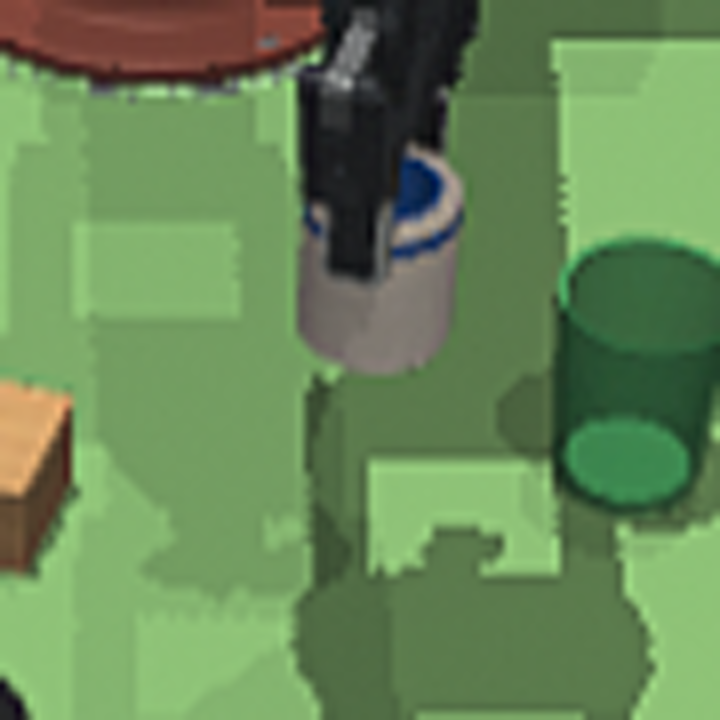

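>>> {"fn": "servo_tool", "kwargs": {"twist": [[0,0,0],[0,0,0],[0,0,0],[0,0,0],[0,0,0]], "xyz": [[1.76,-5.34,0],[1.76,-5.34,0],[1.76,-5.34,0],[1.76,-5.34,0],[1.76,-5.34,0]], "fingers": [0.5,0.5,0.5,0.5,0.5]}}

```text
time: 31.22
tool_pos: [0.5151, -0.0891, 0.1529]
tool_rot: [0.704, 0.043, 0.707, -0.042]
contact_force: [-0.1, 0.9, -1.5]
gripper_width: 0.612
```

>>> {"fn": "servo_tool", "kwargs": {"twist": [[0,0,0],[0,0,0],[0,0,0],[0,0,0],[0,0,0],[0,0,0],[0,0,0]], "xyz": [[1.76,-5.34,0],[1.76,-5.34,0],[1.76,-5.34,0],[1.76,-5.34,0],[1.76,-5.34,0],[0,0,0],[0,0,0]], "fingers": [0.5,0.5,0.5,0.5,0.5,0.5,0.5]}}

```text
time: 32.1
tool_pos: [0.6032, -0.3536, 0.1529]
tool_rot: [0.704, 0.044, 0.707, -0.042]
contact_force: [0.3, 1.0, -1.4]
gripper_width: 0.614
```

>>> {"fn": "servo_tool", "kwargs": {"twist": [[0,0,0],[0,0,0],[0,0,0],[0,0,0],[0,0,0],[0,0,0]], "xyz": [[0,0,-4],[0,0,-4],[0,0,-3],[0,0,-1.5],[0,0,0],[0,0,0]], "fingers": [0.5,0.5,0.5,0.5,0.5,0.5]}}

```text
time: 32.85
tool_pos: [0.6056, -0.3552, 0.0331]
tool_rot: [0.707, 0.042, 0.705, -0.043]
contact_force: [-0.1, -0.5, -0.9]
gripper_width: 0.612
```

```bash
cat >> h.py <<'E'
P0=np.array([.5702,-.2797]);A0=-.128
def cellpic(x,y,z,fn):
    im=grab();n="scene";c=proj(n,[x,y,.04])[0];o=np.array([int(c[0])-45,int(c[1])-45])
    big=cv2.resize(im[n][max(o[1],0):o[1]+90,max(o[0],0):o[0]+90,::-1],None,fx=6.5,fy=6.5,interpolation=cv2.INTER_CUBIC)
    def dr(P,col):
        q=((proj(n,P)-np.maximum(o,0))+.5)*6.5-.5;cv2.polylines(big,[np.round(q).astype(int)],True,col,1)
    dr(circ(x,y,z,.027),(255,255,255));dr(circ(x,y,z+.06,.027),(0,255,255))
    Rm=np.array([[np.cos(A0),-np.sin(A0)],[np.sin(A0),np.cos(A0)]])
    for X in(-44,44):
      for Y in(-70,0,70):
        q=np.array([[X+sx*42,Y+sy*33] for sx,sy in((-1,-1),(-1,1),(1,1),(1,-1))])/1e3@Rm.T+P0
        dr(np.c_[q,np.full(4,.030)],(0,255,0)); dr(np.c_[q,np.full(4,.004)],(255,0,255))
    cv2.imwrite(fn,big)
E
python3 - <<'E'
from h import *
pt();t,p,_,_,_=tool();cellpic(p[0],p[1],p[2]-.006,"pics/a3.png")
E
```

```text
t32.85 pos [ 0.6056 -0.3552  0.0331] down [ 0.002 -0.002 -1.   ] jawyaw -0.1206 j [-0.64  0.37  1.54  0.    1.23 -0.52] F [-0.14 -0.52 -0.89] T [-0.004 -0.017  0.033] w 0.612
```

View pics/a3.png

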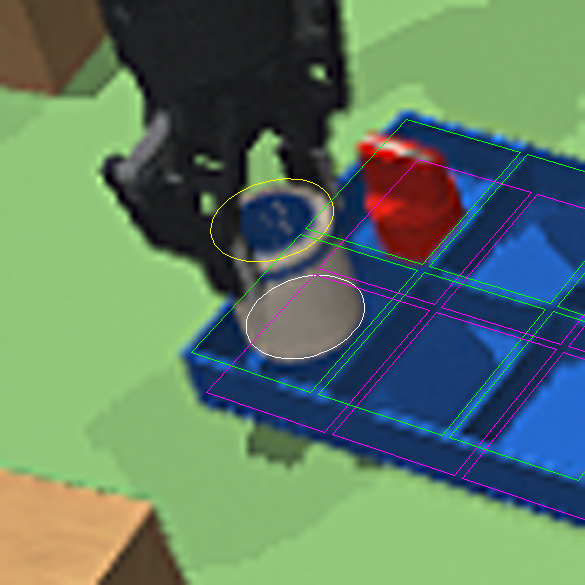

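>>> {"fn": "servo_tool", "kwargs": {"twist": [[0,0,0],[0,0,0],[0,0,0],[0,0,0],[0,0,0]], "xyz": [[0,0,-1],[0,0,-0.6],[0,0,-0.2],[0,0,-0.15],[0,0,0]], "fingers": [0.5,0.5,0.5,0.5,0.5]}}

```text
time: 33.58
tool_pos: [0.6045, -0.3548, 0.0116]
tool_rot: [0.706, 0.043, 0.706, -0.043]
contact_force: [-0.3, 0.5, -1.7]
gripper_width: 0.613
```

Run:
```python
from h import *
pt()
```

```text
t33.58 pos [ 0.6045 -0.3548  0.0116] down [ 0. -0. -1.] jawyaw -0.1211 j [-0.64  0.39  1.55  0.    1.2  -0.52] F [-0.31  0.51 -1.7 ] T [ 0.026 -0.002 -0.008] w 0.613
```

>>> {"fn": "servo_tool", "kwargs": {"twist": [[0,0,0],[0,0,0],[0,0,0],[0,0,0]], "xyz": [[0,0,-0.1],[0,0,-0.1],[0,0,0],[0,0,0]], "fingers": [0.5,0.5,0.5,0.5]}}

```text
time: 34.08
tool_pos: [0.6048, -0.3551, 0.0111]
tool_rot: [0.706, 0.043, 0.706, -0.043]
contact_force: [-2.9, 0.9, 5.4]
gripper_width: 0.612
```

Run:
```python
from h import *
pt()
```

```text
t34.08 pos [ 0.6048 -0.3551  0.0111] down [ 0.001 -0.001 -1.   ] jawyaw -0.1209 j [-0.64  0.39  1.55 -0.    1.2  -0.52] F [-2.88  0.91  5.36] T [0.245 0.463 0.009] w 0.612
```

>>> {"fn": "servo_tool", "kwargs": {"twist": [[0,0,0],[0,0,0],[0,0,0],[0,0,0],[0,0,0],[0,0,0],[0,0,0],[0,0,0]], "xyz": [[0,0,0.1],[0,0,0],[0,0,0],[0,0,1],[0,0,3],[0,0,5],[0,0,5],[0,0,3]], "fingers": [0.65,0.75,0.8,0.8,0.8,0.8,0.8,0.85]}}

```text
time: 35.08
tool_pos: [0.6057, -0.3556, 0.1855]
tool_rot: [0.707, 0.042, 0.704, -0.044]
contact_force: [0.2, -0.2, 0.4]
gripper_width: 0.85
```

Run:
```python
from h import *
np.set_printoptions(precision=4,suppress=True)
pt();cellpic(.6045,-.3548,.004,"pics/a4.png")
im=grab()
for x,y in [(.6628,.2427),(.545,.3126)]:
    for c in ("top","scene"): print(c,*fitcyl(im,x,y,.027,.06,cams=(c,))[::2])
```

```text
t35.08 pos [ 0.6057 -0.3556  0.1855] down [ 0.005 -0.003 -1.   ] jawyaw -0.1210 j [-0.64  0.23  1.43  0.    1.47 -0.52] F [ 0.24 -0.19  0.39] T [0.05  0.011 0.001] w 0.850
top [0.6634 0.2431] {'top': 1.034085491047044}
scene [0.6623 0.2421] {'scene': 0.971165876479973}
top [0.5448 0.3124] {'top': 1.0430418189444692}
scene [0.5444 0.3109] {'scene': 0.9767475495975996}
```

View pics/a4.png

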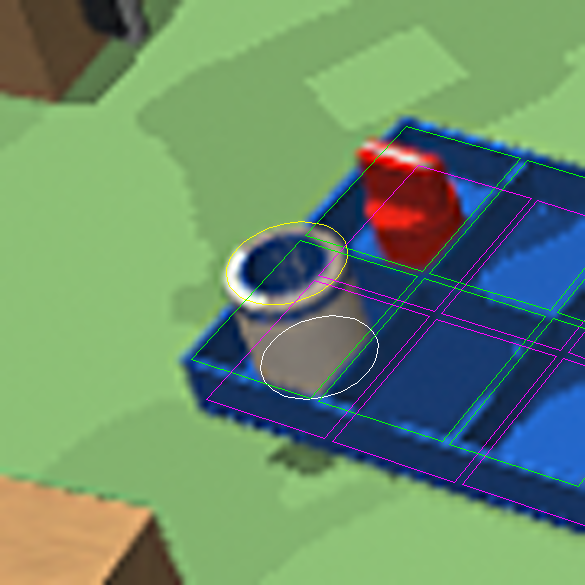

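>>> {"fn": "servo_tool", "kwargs": {"twist": [[0,0,0],[0,0,0],[0,0,0],[0,0,0],[0,0,0],[0,0,0]], "xyz": [[0.53,5.43,0],[0.53,5.43,0],[0.53,5.43,0],[0.53,5.43,0],[0.53,5.43,0],[0.53,5.43,0]], "fingers": [0.85,0.85,0.85,0.85,0.85,0.85]}}

```text
time: 36.02
tool_pos: [0.6348, -0.027, 0.1776]
tool_rot: [0.704, 0.043, 0.707, -0.043]
contact_force: [0.6, -0.4, 0.4]
gripper_width: 0.844
```

>>> {"fn": "servo_tool", "kwargs": {"twist": [[0,0,0],[0,0,0],[0,0,0],[0,0,0],[0,0,0],[0,0,0],[0,0,0]], "xyz": [[0.53,5.43,0],[0.53,5.43,0],[0.53,5.43,0],[0.53,5.43,0],[0.53,5.43,0],[0,0,0],[0,0,0]], "fingers": [0.85,0.85,0.85,0.85,0.85,0.85,0.85]}}

```text
time: 36.9
tool_pos: [0.6617, 0.242, 0.1782]
tool_rot: [0.705, 0.042, 0.707, -0.043]
contact_force: [0.2, -0.4, 0.8]
gripper_width: 0.851
```

>>> {"fn": "servo_tool", "kwargs": {"twist": [[0,0,0],[0,0,0],[0,0,0],[0,0,0],[0,0,0],[0,0,0]], "xyz": [[0,0,-4],[0,0,-4],[0,0,-3],[0,0,-1.4],[0,0,0],[0,0,0]], "fingers": [0.85,0.85,0.85,0.85,0.85,0.85]}}

```text
time: 37.65
tool_pos: [0.6641, 0.2424, 0.0585]
tool_rot: [0.707, 0.043, 0.705, -0.043]
contact_force: [-0.2, 0.0, 0.7]
gripper_width: 0.854
```

Run:
```python
from h import *
im=grab();pt()
u,v=proj("scene",[.6628,.2426,.06])[0];crop(im["scene"],u,v,35,"pics/c1.png",8)
```

```text
t37.75 pos [0.6641 0.2427 0.0588] down [ 0.003  0.001 -1.   ] jawyaw -0.1212 j [ 0.25  0.35  1.51 -0.    1.27  0.37] F [-0.25 -0.27  0.24] T [-0.003 -0.016 -0.076] w 0.850
```

View pics/c1.png

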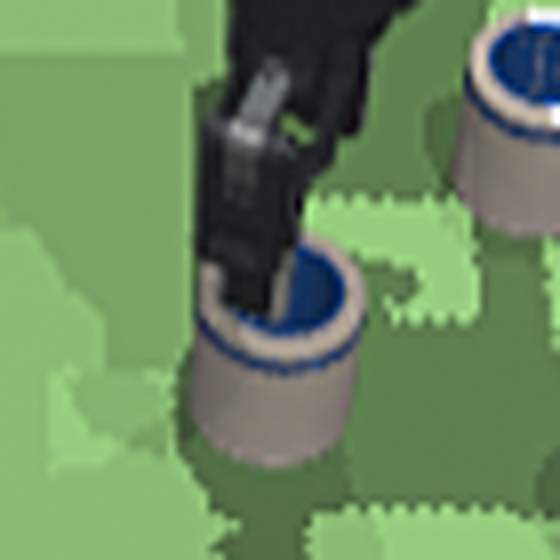

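>>> {"fn": "servo_tool", "kwargs": {"twist": [[0,0,0],[0,0,0],[0,0,0],[0,0,0],[0,0,0],[0,0,0],[0,0,0],[0,0,0]], "xyz": [[0,0,-1.7],[0,0,-1.8],[0,0,-1.5],[0,0,0],[0,0,0],[0,0,0],[0,0,0],[0,0,0]], "fingers": [0.85,0.85,0.85,0.75,0.65,0.5,0.5,0.5]}}

```text
time: 38.75
tool_pos: [0.6633, 0.2426, 0.0073]
tool_rot: [0.706, 0.043, 0.705, -0.043]
contact_force: [0.2, 0.2, 0.9]
gripper_width: 0.614
```

>>> {"fn": "servo_tool", "kwargs": {"twist": [[0,0,0],[0,0,0],[0,0,0],[0,0,0],[0,0,0],[0,0,0]], "xyz": [[0,0,1],[0,0,2],[0,0,4],[0,0,5],[0,0,3],[0,0,0]], "fingers": [0.5,0.5,0.5,0.5,0.5,0.5]}}

```text
time: 39.5
tool_pos: [0.6654, 0.2432, 0.1626]
tool_rot: [0.709, 0.044, 0.703, -0.042]
contact_force: [-0.1, 0.0, -1.6]
gripper_width: 0.61
```

Run:
```python
from h import *
im=grab();pt()
u,v=proj("scene",[.6628,.2426,.13])[0];crop(im["scene"],u,v,40,"pics/c2.png",7)
```

```text
t39.60 pos [0.6624 0.2424 0.1564] down [-0. -0. -1.] jawyaw -0.1210 j [ 0.25  0.26  1.45 -0.    1.43  0.37] F [-0.08  0.01 -2.25] T [-0.017  0.007  0.024] w 0.616
```

View pics/c2.png

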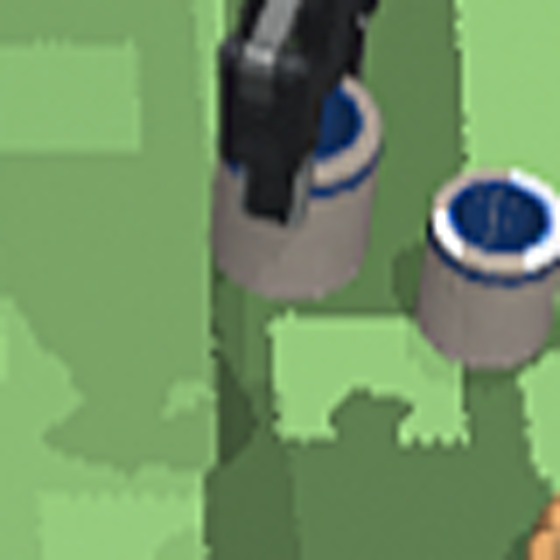

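>>> {"fn": "servo_tool", "kwargs": {"twist": [[0,0,0],[0,0,0],[0,0,0],[0,0,0],[0,0,0]], "xyz": [[-0.49,-5.28,0],[-0.49,-5.28,0],[-0.49,-5.28,0],[-0.49,-5.28,0],[-0.49,-5.28,0]], "fingers": [0.5,0.5,0.5,0.5,0.5]}}

```text
time: 40.22
tool_pos: [0.6362, -0.0228, 0.1534]
tool_rot: [0.704, 0.043, 0.708, -0.043]
contact_force: [0.7, -0.0, -2.0]
gripper_width: 0.611
```

>>> {"fn": "servo_tool", "kwargs": {"twist": [[0,0,0],[0,0,0],[0,0,0],[0,0,0],[0,0,0],[0,0,0],[0,0,0]], "xyz": [[-0.49,-5.28,0],[-0.49,-5.28,0],[-0.49,-5.28,0],[-0.49,-5.28,0],[-0.49,-5.28,0],[0,0,0],[0,0,0]], "fingers": [0.5,0.5,0.5,0.5,0.5,0.5,0.5]}}

```text
time: 41.1
tool_pos: [0.6127, -0.2846, 0.1541]
tool_rot: [0.705, 0.044, 0.707, -0.042]
contact_force: [0.6, 0.2, -1.7]
gripper_width: 0.61
```

>>> {"fn": "servo_tool", "kwargs": {"twist": [[0,0,0],[0,0,0],[0,0,0],[0,0,0],[0,0,0],[0,0,0]], "xyz": [[0,0,-4],[0,0,-4],[0,0,-3],[0,0,-1.5],[0,0,0],[0,0,0]], "fingers": [0.5,0.5,0.5,0.5,0.5,0.5]}}

```text
time: 41.85
tool_pos: [0.615, -0.2857, 0.0334]
tool_rot: [0.707, 0.042, 0.705, -0.043]
contact_force: [0.4, 0.3, -1.0]
gripper_width: 0.612
```

Run:
```python
from h import *
pt();t,p,_,_,_=tool();cellpic(p[0],p[1],p[2]-.006,"pics/c3.png")
```

```text
t41.85 pos [ 0.615  -0.2857  0.0334] down [ 0.002 -0.001 -1.   ] jawyaw -0.1204 j [-0.54  0.32  1.6   0.    1.22 -0.42] F [ 0.37  0.26 -0.96] T [ 0.053 -0.035 -0.038] w 0.612
```

View pics/c3.png

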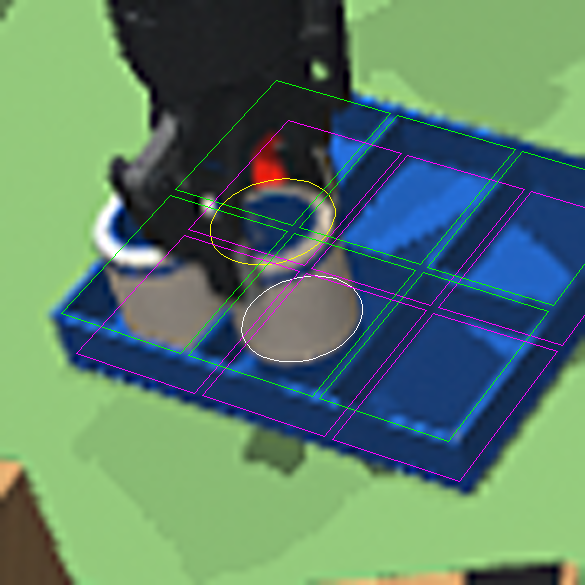

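Lined up over the middle cell; lowering to contact.

>>> {"fn": "servo_tool", "kwargs": {"twist": [[0,0,0],[0,0,0],[0,0,0],[0,0,0],[0,0,0],[0,0,0],[0,0,0]], "xyz": [[0,0,-1],[0,0,-0.6],[0,0,-0.2],[0,0,-0.2],[0,0,-0.1],[0,0,0],[0,0,0]], "fingers": [0.5,0.5,0.5,0.5,0.5,0.5,0.5]}}

```text
time: 42.82
tool_pos: [0.6141, -0.2857, 0.0113]
tool_rot: [0.706, 0.043, 0.706, -0.043]
contact_force: [-1.6, 0.5, 2.2]
gripper_width: 0.612
```

Run:
```python
from h import *
pt()
```

```text
t42.83 pos [ 0.6141 -0.2857  0.0113] down [ 0.001 -0.001 -1.   ] jawyaw -0.1210 j [-0.55  0.34  1.61 -0.    1.19 -0.42] F [-1.59  0.51  2.17] T [0.088 0.282 0.006] w 0.612
```

>>> {"fn": "servo_tool", "kwargs": {"twist": [[0,0,0],[0,0,0],[0,0,0],[0,0,0],[0,0,0],[0,0,0],[0,0,0],[0,0,0]], "xyz": [[0,0,0],[0,0,0],[0,0,0],[0,0,1],[0,0,3],[0,0,5],[0,0,5],[0,0,3]], "fingers": [0.65,0.75,0.8,0.8,0.8,0.8,0.8,0.85]}}

```text
time: 43.82
tool_pos: [0.6151, -0.2862, 0.1855]
tool_rot: [0.708, 0.042, 0.704, -0.044]
contact_force: [0.1, -0.5, 0.0]
gripper_width: 0.851
```

Run:
```python
from h import *
np.set_printoptions(precision=4,suppress=True)
pt();cellpic(.6141,-.2855,.004,"pics/c4.png")
im=grab()
for x,y in [(.545,.3126)]:
    for c in ("top","scene"): print(c,*fitcyl(im,x,y,.027,.06,cams=(c,))[::2])
```

```text
t43.83 pos [ 0.6151 -0.2862  0.1855] down [ 0.005 -0.003 -1.   ] jawyaw -0.1210 j [-0.55  0.18  1.5   0.    1.46 -0.42] F [ 0.12 -0.5   0.03] T [-0.05   0.012  0.046] w 0.851
top [0.5449 0.3124] {'top': 1.0407124904958995}
scene [0.5444 0.3109] {'scene': 0.9767475495975996}
```

View pics/c4.png

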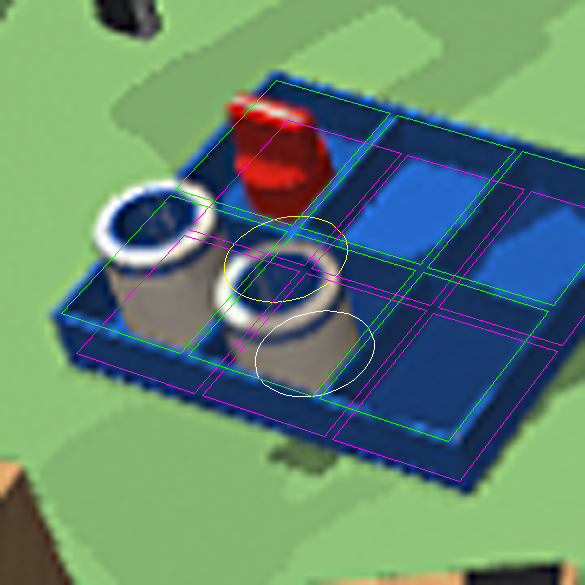

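Run:
```python
from h import *
im=grab();pt()
for n in("scene","top"):
    c=proj(n,[.60,-.30,.03])[0];o=np.array([int(c[0])-35,int(c[1])-35])
    big=cv2.resize(im[n][o[1]:o[1]+70,o[0]:o[0]+70,::-1],None,fx=8,fy=8,interpolation=cv2.INTER_CUBIC)
    def dr(P,col):
        q=((proj(n,P)-o)+.5)*8-.5;cv2.polylines(big,[np.round(q).astype(int)],True,col,1)
    for x,y in((.6045,-.3548),(.6141,-.2855)):
        dr(circ(x,y,.064,.027),(0,255,255))
        dr(circ(x,y,.004,.027),(255,255,255))
    cv2.imwrite(f"pics/c5{n}.png",big)
```

```text
t44.12 pos [ 0.6128 -0.2849  0.1784] down [-0.003  0.002 -1.   ] jawyaw -0.1210 j [-0.55  0.18  1.5   0.    1.46 -0.42] F [ 0.06  0.38 -0.45] T [-0.01  -0.001  0.004] w 0.847
```

View pics/c5top.png

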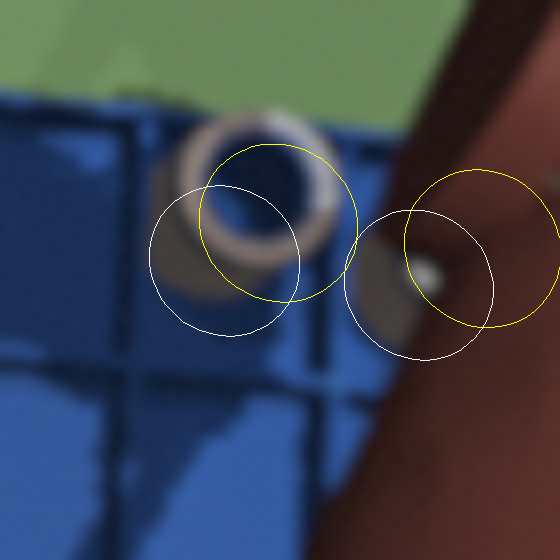

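View pics/c5scene.png

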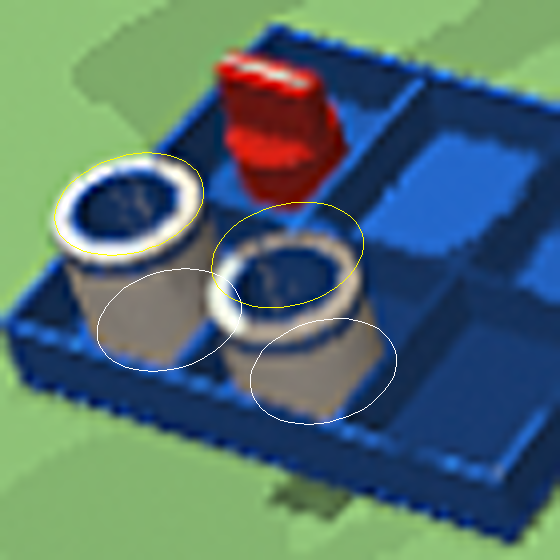

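Run:
```python
from h import *
for n,pts in (("scene",[(285,287),(129,207)]),("top",[(262,190)])):
    c=proj(n,[.60,-.30,.03])[0];o=np.array([int(c[0])-35,int(c[1])-35])
    for p in pts: print(n,p,back(n,(np.array(p)+.5)/8-.5+o,.064))
```

```text
scene (285, 287) [ 0.62967925 -0.27852292]
scene (129, 207) [ 0.60645791 -0.3537181 ]
top (262, 190) [ 0.62518791 -0.28074273]
```

>>> {"fn": "servo_tool", "kwargs": {"twist": [[0,0,0],[0,0,0],[0,0,0],[0,0,0],[0,0,0],[0,0,0]], "xyz": [[-0.63,5.43,0],[-0.63,5.43,0],[-0.63,5.43,0],[-0.63,5.43,0],[-0.63,5.43,0],[-0.63,5.43,0]], "fingers": [0.85,0.85,0.85,0.85,0.85,0.85]}}

```text
time: 44.88
tool_pos: [0.5744, 0.0421, 0.1782]
tool_rot: [0.705, 0.043, 0.707, -0.043]
contact_force: [1.2, 0.3, -0.3]
gripper_width: 0.848
```

>>> {"fn": "servo_tool", "kwargs": {"twist": [[0,0,0],[0,0,0],[0,0,0],[0,0,0],[0,0,0],[0,0,0],[0,0,0]], "xyz": [[-0.63,5.43,0],[-0.63,5.43,0],[-0.63,5.43,0],[-0.63,5.43,0],[-0.63,5.43,0],[0,0,0],[0,0,0]], "fingers": [0.85,0.85,0.85,0.85,0.85,0.85,0.85]}}

```text
time: 45.75
tool_pos: [0.5436, 0.3114, 0.1786]
tool_rot: [0.705, 0.042, 0.707, -0.043]
contact_force: [-0.8, -0.3, 1.2]
gripper_width: 0.852
```

Run:
```python
from h import *
im=grab();pt()
cv2.imwrite("pics/s3.png",cv2.resize(im["scene"][:,:,::-1],(800,600)))
for n in("scene","top"):
    c=proj(n,[.59,-.30,.03])[0];o=np.array([int(c[0])-42,int(c[1])-42])
    big=cv2.resize(im[n][o[1]:o[1]+84,o[0]:o[0]+84,::-1],None,fx=7,fy=7,interpolation=cv2.INTER_CUBIC)
    def dr(P,col):
        q=((proj(n,P)-o)+.5)*7-.5;cv2.polylines(big,[np.round(q).astype(int)],True,col,1)
    for x,y in((.6045,-.3548),(.627,-.280)):
        dr(circ(x,y,.064,.027),(0,255,255))
        dr(circ(x,y,.004,.027),(255,255,255))
    cv2.imwrite(f"pics/c6{n}.png",big)
```

```text
t45.85 pos [0.5443 0.3106 0.1795] down [-0.002 -0.001 -1.   ] jawyaw -0.1223 j [ 0.4   0.07  1.63 -0.    1.45  0.52] F [-0.22 -0.37 -0.76] T [ 0.025  0.006 -0.012] w 0.852
```

View pics/c6top.png

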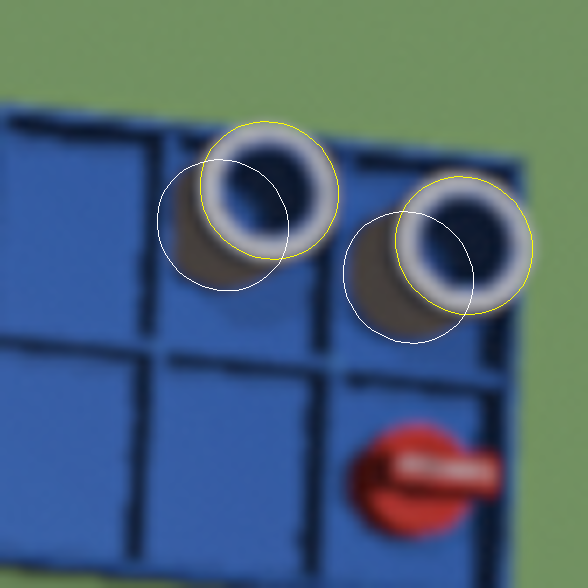

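View pics/s3.png

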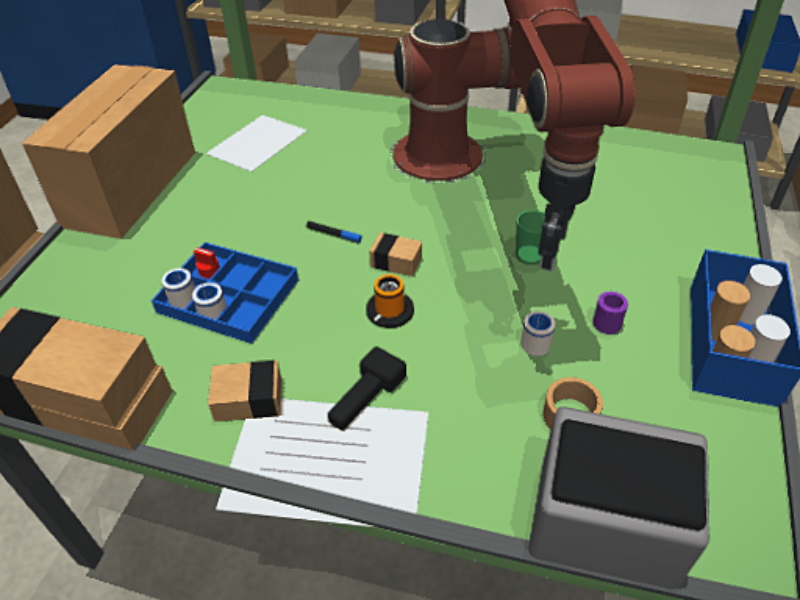

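>>> {"fn": "servo_tool", "kwargs": {"twist": [[0,0,0],[0,0,0],[0,0,0],[0,0,0],[0,0,0],[0,0,0]], "xyz": [[0,0,-4],[0,0,-4],[0,0,-3],[0,0,-1.4],[0,0,0],[0,0,0]], "fingers": [0.85,0.85,0.85,0.85,0.85,0.85]}}

```text
time: 46.6
tool_pos: [0.5458, 0.312, 0.0584]
tool_rot: [0.707, 0.043, 0.705, -0.042]
contact_force: [0.1, 0.6, 1.4]
gripper_width: 0.85
```

Run:
```python
from h import *
im=grab();pt()
u,v=proj("scene",[.5445,.3117,.06])[0];crop(im["scene"],u,v,35,"pics/b1.png",8)
```

```text
t46.70 pos [0.5458 0.3123 0.0586] down [ 0.003  0.001 -1.   ] jawyaw -0.1211 j [ 0.4   0.18  1.72 -0.    1.24  0.52] F [-1.15  0.21 -0.82] T [0.025 0.029 0.041] w 0.849
```

View pics/b1.png

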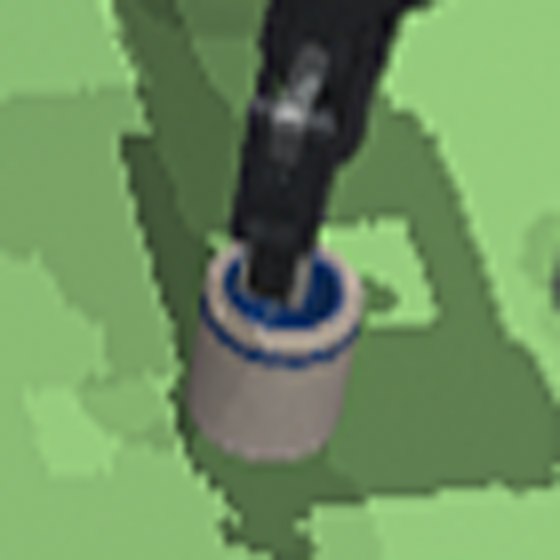

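>>> {"fn": "servo_tool", "kwargs": {"twist": [[0,0,0],[0,0,0],[0,0,0],[0,0,0],[0,0,0],[0,0,0],[0,0,0],[0,0,0]], "xyz": [[0,0,-1.7],[0,0,-1.8],[0,0,-1.5],[0,0,0],[0,0,0],[0,0,0],[0,0,0],[0,0,0]], "fingers": [0.85,0.85,0.85,0.75,0.65,0.5,0.5,0.5]}}

```text
time: 47.7
tool_pos: [0.5451, 0.3121, 0.0074]
tool_rot: [0.706, 0.043, 0.705, -0.042]
contact_force: [0.5, 0.2, 1.9]
gripper_width: 0.6
```

>>> {"fn": "servo_tool", "kwargs": {"twist": [[0,0,0],[0,0,0],[0,0,0],[0,0,0],[0,0,0],[0,0,0]], "xyz": [[0,0,1],[0,0,2],[0,0,4],[0,0,5],[0,0,3],[0,0,0]], "fingers": [0.5,0.5,0.5,0.5,0.5,0.5]}}

```text
time: 48.45
tool_pos: [0.5468, 0.3128, 0.1618]
tool_rot: [0.708, 0.044, 0.703, -0.041]
contact_force: [0.7, 0.5, -1.7]
gripper_width: 0.601
```

Run:
```python
from h import *
im=grab();pt()
u,v=proj("scene",[.5445,.3117,.13])[0];crop(im["scene"],u,v,35,"pics/b2.png",8)
c=np.array([.5702,-.2797]);
```

```text
t48.55 pos [0.5441 0.3116 0.1563] down [-0. -0. -1.] jawyaw -0.1210 j [ 0.4   0.09  1.65 -0.    1.41  0.52] F [ 0.23 -0.05 -2.1 ] T [-0.032 -0.019  0.014] w 0.601
```

View pics/b2.png

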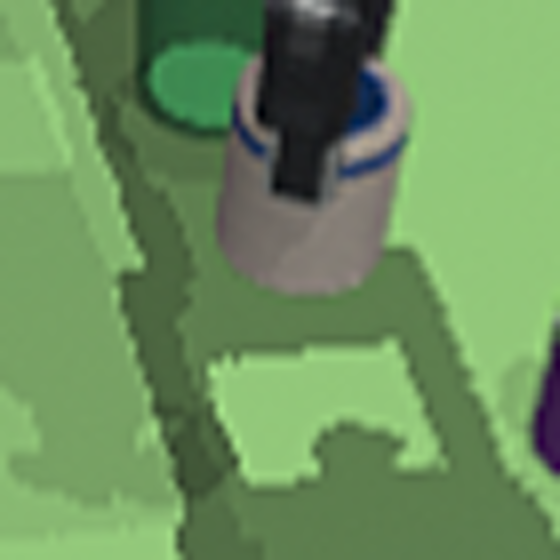

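>>> {"fn": "servo_tool", "kwargs": {"twist": [[0,0,0],[0,0,0],[0,0,0],[0,0,0],[0,0,0]], "xyz": [[-0.09,-5.16,0],[-0.09,-5.16,0],[-0.09,-5.16,0],[-0.09,-5.16,0],[-0.09,-5.16,0]], "fingers": [0.5,0.5,0.5,0.5,0.5]}}

```text
time: 49.18
tool_pos: [0.538, 0.0523, 0.1537]
tool_rot: [0.704, 0.043, 0.707, -0.043]
contact_force: [1.1, -0.8, -2.0]
gripper_width: 0.598
```

>>> {"fn": "servo_tool", "kwargs": {"twist": [[0,0,0],[0,0,0],[0,0,0],[0,0,0],[0,0,0],[0,0,0],[0,0,0]], "xyz": [[-0.09,-5.16,0],[-0.09,-5.16,0],[-0.09,-5.16,0],[-0.09,-5.16,0],[-0.09,-5.16,0],[0,0,0],[0,0,0]], "fingers": [0.5,0.5,0.5,0.5,0.5,0.5,0.5]}}

```text
time: 50.05
tool_pos: [0.5343, -0.2033, 0.1543]
tool_rot: [0.705, 0.044, 0.707, -0.042]
contact_force: [-0.6, 0.4, -1.7]
gripper_width: 0.605
```

>>> {"fn": "servo_tool", "kwargs": {"twist": [[0,0,0],[0,0,0],[0,0,0],[0,0,0],[0,0,0],[0,0,0]], "xyz": [[0,0,-4],[0,0,-4],[0,0,-3],[0,0,-1.5],[0,0,0],[0,0,0]], "fingers": [0.5,0.5,0.5,0.5,0.5,0.5]}}

```text
time: 50.8
tool_pos: [0.5366, -0.2044, 0.0332]
tool_rot: [0.707, 0.042, 0.705, -0.043]
contact_force: [1.3, -0.2, -1.4]
gripper_width: 0.598
```

Run:
```python
from h import *
pt();t,p,_,_,_=tool();cellpic(p[0],p[1],p[2]-.006,"pics/b3.png")
```

```text
t50.80 pos [ 0.5366 -0.2044  0.0332] down [ 0.002 -0.001 -1.   ] jawyaw -0.1204 j [-0.49  0.09  1.86  0.    1.18 -0.37] F [ 1.29 -0.16 -1.37] T [0.039 0.029 0.01 ] w 0.598
```

View pics/b3.png

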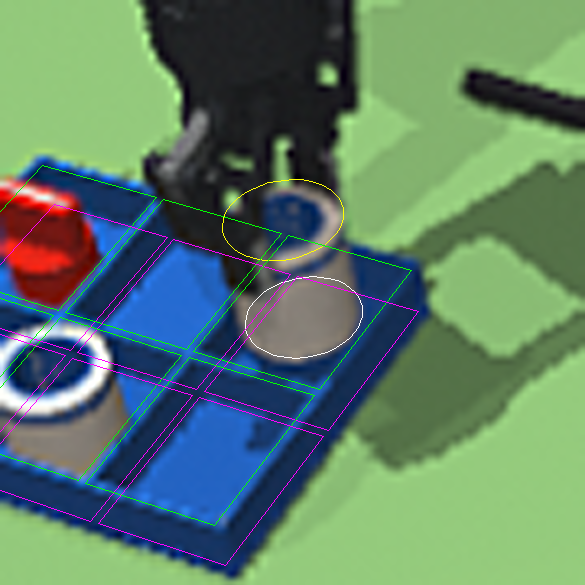

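>>> {"fn": "servo_tool", "kwargs": {"twist": [[0,0,0],[0,0,0],[0,0,0],[0,0,0],[0,0,0],[0,0,0],[0,0,0]], "xyz": [[0,0,-1],[0,0,-0.6],[0,0,-0.2],[0,0,-0.2],[0,0,-0.1],[0,0,0],[0,0,0]], "fingers": [0.5,0.5,0.5,0.5,0.5,0.5,0.5]}}

```text
time: 51.78
tool_pos: [0.5357, -0.2043, 0.0113]
tool_rot: [0.706, 0.043, 0.706, -0.043]
contact_force: [-3.3, 0.4, 5.9]
gripper_width: 0.596
```

Run:
```python
from h import *
pt()
```

```text
t51.77 pos [ 0.5357 -0.2043  0.0113] down [ 0. -0. -1.] jawyaw -0.1210 j [-0.49  0.12  1.87 -0.    1.15 -0.37] F [-3.35  0.43  5.95] T [ 0.196  0.56  -0.03 ] w 0.596
```

Contact with the floor; releasing gently.

>>> {"fn": "servo_tool", "kwargs": {"twist": [[0,0,0],[0,0,0],[0,0,0],[0,0,0],[0,0,0],[0,0,0]], "xyz": [[0,0,0.1],[0,0,0],[0,0,0],[0,0,0],[0,0,0],[0,0,0]], "fingers": [0.6,0.65,0.7,0.75,0.8,0.8]}}

```text
time: 52.52
tool_pos: [0.5355, -0.2042, 0.0116]
tool_rot: [0.706, 0.043, 0.706, -0.043]
contact_force: [0.2, 0.8, 0.6]
gripper_width: 0.8
```

>>> {"fn": "servo_tool", "kwargs": {"twist": [[0,0,0],[0,0,0],[0,0,0],[0,0,0],[0,0,0],[0,0,0]], "xyz": [[0,0,1],[0,0,2],[0,0,4],[0,0,5],[0,0,4],[0,0,0]], "fingers": [0.8,0.8,0.8,0.8,0.8,0.8]}}

```text
time: 53.28
tool_pos: [0.5385, -0.2057, 0.1789]
tool_rot: [0.709, 0.041, 0.702, -0.044]
contact_force: [0.2, 0.4, -0.6]
gripper_width: 0.801
```

>>> {"fn": "servo_tool", "kwargs": {"twist": [[0,0,0],[0,0,0],[0,0,0],[0,0,0],[0,0,0],[0,0,0],[0,0,0],[0,0,0]], "xyz": [[-0.5,4.5,1],[-0.5,4.5,1],[-0.5,4.5,1],[-0.5,4.5,0],[-0.5,4.5,0],[-0.5,4.5,0],[-0.5,4.5,0],[0,0,0]], "fingers": [0.8,0.8,0.8,0.8,0.8,0.8,0.8,0.8]}}

```text
time: 54.28
tool_pos: [0.4996, 0.1131, 0.2016]
tool_rot: [0.706, 0.041, 0.706, -0.041]
contact_force: [-0.6, -0.6, 0.1]
gripper_width: 0.8
```

>>> {"fn": "servo_tool", "kwargs": {"twist": [[0,0,0],[0,0,0],[0,0,0],[0,0,0],[0,0,0]], "xyz": [[-0.5,4.5,0],[-0.5,4.5,0],[-0.5,4.5,0],[-0.5,4.5,0],[0,0,0]], "fingers": [0.8,0.8,0.8,0.8,0.8]}}

```text
time: 54.9
tool_pos: [0.4801, 0.2921, 0.2014]
tool_rot: [0.706, 0.042, 0.706, -0.042]
contact_force: [0.6, -0.3, 0.3]
gripper_width: 0.8
```

Run:
```python
from h import *
im=grab();pt()
for n in("scene","top"):
    cv2.imwrite(f"pics/f_{n}.png",cv2.resize(im[n][:,:,::-1],(800,600),interpolation=cv2.INTER_CUBIC))
    c=proj(n,[.57,-.28,.03])[0];crop(im[n],*c,50,f"pics/fc_{n}.png",6)
c=proj("scene",[.53,.036,.04])[0];crop(im["scene"],*c,30,"pics/fo.png",10)
```

```text
t55.00 pos [0.4806 0.2901 0.2014] down [-0.    -0.001 -1.   ] jawyaw -0.1210 j [ 0.41 -0.1   1.76 -0.    1.48  0.53] F [-0.1  -0.74  0.49] T [-0.006 -0.041 -0.041] w 0.801
```

View pics/fc_scene.png

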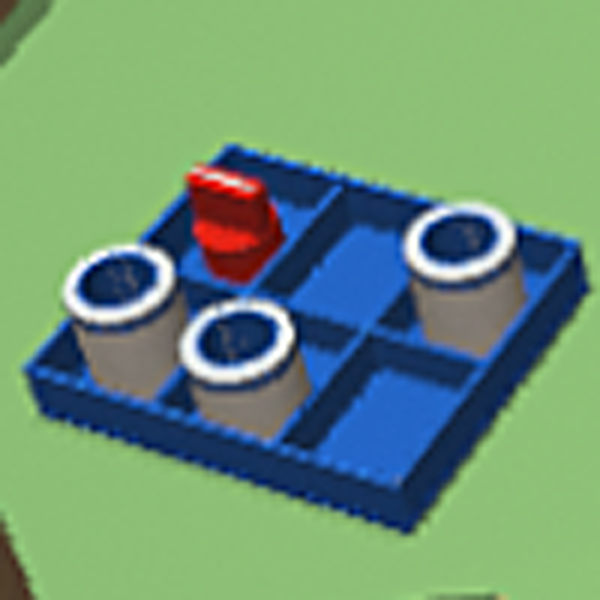

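View pics/fc_top.png

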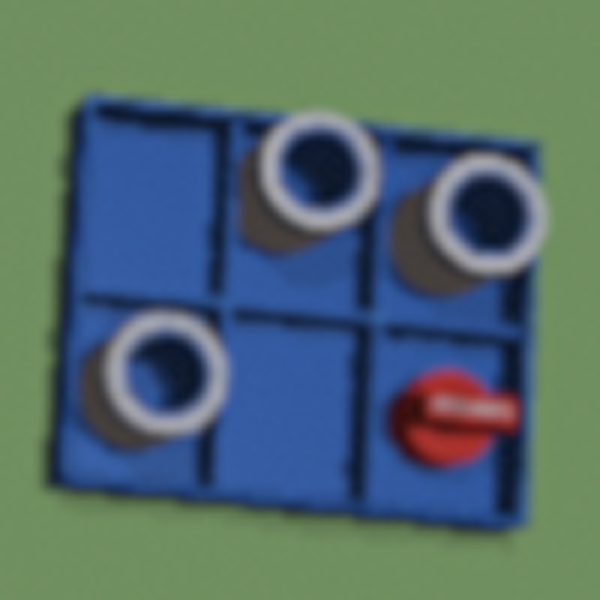

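View pics/f_top.png

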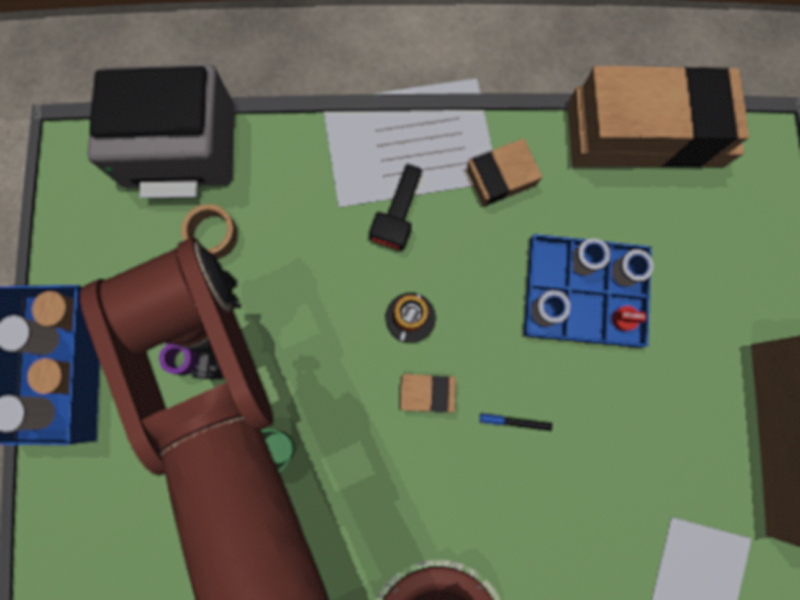

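View pics/f_scene.png

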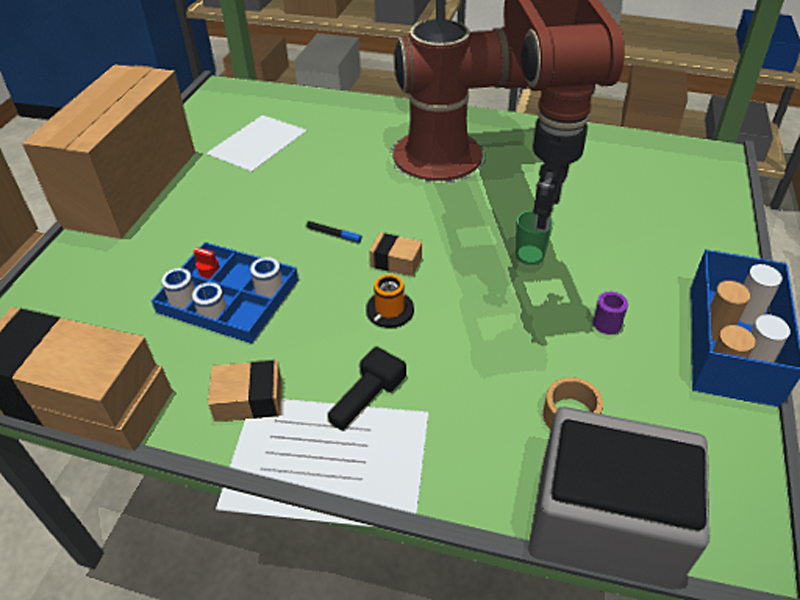

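View pics/fo.png

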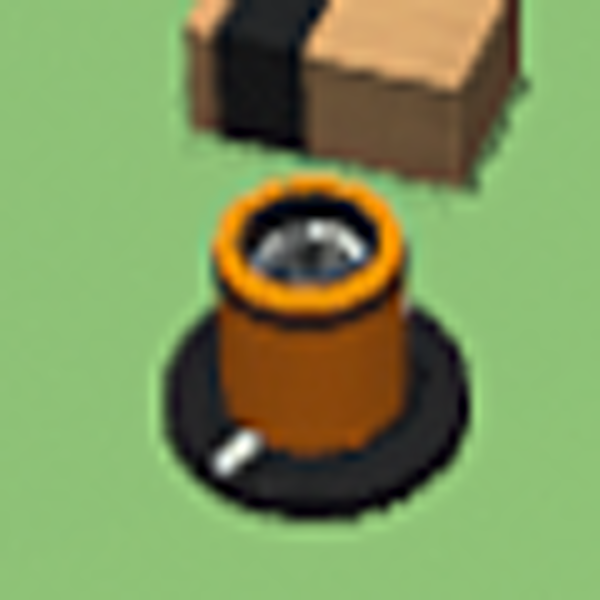

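Run:
```python
from h import *
im=grab()
a=cv2.cvtColor(cv2.resize(cv2.imread("pics/scene0.png"),(512,384),interpolation=cv2.INTER_AREA),cv2.COLOR_BGR2RGB).astype(int)
d=(np.abs(a-im["scene"]).max(2)>60).astype(np.uint8)
k,l,s,c=cv2.connectedComponentsWithStats(d)
print([(s[i].tolist()) for i in range(1,k) if s[i,4]>25])
for q in("scene","top"): print([(np.round(r["extent"]).tolist(),round(r["score"],2)) for r in vision.spot_in(q,"roll_1")])
```

```text
[[295, 0, 27, 21, 412], [325, 0, 69, 40, 842], [432, 0, 52, 22, 665], [493, 0, 19, 26, 181], [258, 32, 20, 19, 113], [338, 39, 56, 32, 698], [462, 40, 10, 22, 60], [299, 42, 29, 15, 324], [480, 46, 17, 21, 123], [468, 56, 11, 13, 29], [444, 60, 12, 33, 142], [299, 70, 43, 15, 347], [491, 70, 5, 8, 28], [306, 72, 169, 99, 3731], [493, 79, 6, 14, 51], [315, 134, 64, 94, 1999], [124, 158, 17, 21, 240], [296, 163, 19, 27, 330], [160, 165, 21, 26, 328], [103, 171, 42, 34, 634], [239, 173, 20, 30, 397], [300, 226, 23, 31, 564]]
[([172.0, 179.0, 19.0, 28.0], 0.91), ([394.0, 202.0, 20.0, 27.0], 0.67), ([115.0, 185.0, 22.0, 30.0], 0.62), ([133.0, 192.0, 24.0, 26.0], 0.61), ([212.0, 149.0, 40.0, 16.0], 0.51)]
[([406.0, 173.0, 27.0, 24.0], 0.91), ([355.0, 198.0, 25.0, 20.0], 0.84), ([113.0, 230.0, 26.0, 21.0], 0.79), ([134.0, 147.0, 42.0, 33.0], 0.3), ([275.0, 251.0, 35.0, 26.0], 0.19)]
```

Apart from the arm and its shadow, only the things meant to move have changed. Just the three white rolls are found, with the purple look-alike in its old place.

Run:
```python
from plant import job
print(job.job_done())
```

```text
the job is handed in; nothing more can be done
None
```

The label stand is ready and the job is handed in at about 55 s of the 210 s allowed; no verdict was reported.

- **Lock:** I turned it about 1.13 rad anticlockwise until it lay along the stand's white lines. It lifted out freely and was set down in a crate cell.
- **Orange roll:** It went onto the bare spigot and down to contact, with about 10 N felt against the base. The picture afterwards shows it flush on the disc with the spigot just below its rim.
- **White rolls:** Three were present. Each was lowered to contact and released in its own cell.

**Last checks:** The final pictures show the lock and all three rolls upright, one to a cell. The other things on the bench and the purple roll have not moved, and the gripper is clear of everything.

**What disagreed:**
- **Gripper reach:** The fingertips proved to be about 25–30 mm higher than the tool reading implied. The first attempt to grip the lock closed on air without touching anything, so I set all later grasp heights from the pictures.
- **Second white roll:** It ended about 12 mm off its cell's centre, towards a corner, after I let go. I don't know whether my release or a knock moved it. It still stands inside its cell. From above it looked slightly tilted, which I put down to the divider hiding its foot.
- **Detector:** It also gave some weaker hits, on the purple roll and on other bench items (carton_a, and low scores in the top view). I discarded these by eye.

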